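# Pull the red service cards from a cam-locked card cage

## Robot

A 6-joint arm with a two-finger parallel gripper is mounted at the origin on the work surface. World frame = base frame: x ahead of the robot, y to its left, z up, the work surface at z = 0. Lengths are in mm, angles in degrees, forces in N, time in s.
With the tool pointing down it reaches from about 300 to 850 mm from the base axis. Payload 4.2 kg.
Tool frame: the origin (TCP) lies on the centre line of the jaws, within the pads' length; the fingertips stand 14 mm ahead of it and the grasp point (between the pads) lies 5 mm behind it; z points along the fingers, y is the line along which they close (so a half turn about z gives the same grasp; the last joint's range is limited). The gripper opens to 91 mm and grips with 3 to 60 N. Pads are 32 mm wide; open, the fingers measure 118 mm over their backs; the gripper's body (76 mm by 178 mm) begins 60 mm behind the grasp point.
Start: joints at [-77.006, 18.312, 89.639, -0, 72.044, -1.146], TCP at [140.476, -557.592, 227.976] pointing down, gripper open.
Joint ranges: [-177.97, 177.97], [-48.28, 115.42], [12.27, 149.76], [-77.06, 257.06], [2.81, 150.46], [-146.56, 146.56]. Speed limits (degrees/s): [147.25, 147.25, 180, 180, 180, 180].

## Interface

Orientations are given as [roll, pitch, yaw] about the fixed x, y, z axes, in that order (R = Rz(yaw) Ry(pitch) Rx(roll)).
In Python, from workcell import * gives the robot as it stands. The module is installed in compiled form; this text tells all that it offers.
- The arm moves only by the shell command python3 -m crank 'ROWS' [FORCE]. ROWS is JSON, a list of rows, each an object of numbers: "grip": the finger opening in m, from 0 to 0.0912; "x", "y", "z": the shift along the tool's x, y, z in m; "yaw": the turn about the tool's z in rad. In form: [{"grip": .., "x": .., "y": .., "z": .., "yaw": ..}, ...]. A call has exactly 5 rows; each row is the pose to reach, as a shift and turn from the pose commanded when the call began, along the tool's axes at that moment; what a row does not reach only later rows make up. A row lasts 1/12 s, in which the tool goes at most 41.7 mm and 7.16 degrees, less where a joint would pass 70% of its speed; a pose out of reach is approached as far as the arm can. A call with a gripper value outside its range is refused whole. The fingers move at their own pace and stop on an object; FORCE is the grip in N (left out, the last holds). Time passes only in rows, so rows that repeat a pose let the fingers close, or fill a call up. It gives the time, the measured TCP pose, the force, the opening and the grip force at its end, in the units of the state.
- state(): the state, without advancing time (a new reading comes with each control period).
- grab_frame(name): name is "scene" or "top" or "wrist"; returns the picture (420x560x3 uint8, red, green, blue); there is no depth.
- camera_model(name): a dict with "intrinsics" (3x3 intrinsics, pixels), "R" (3x3) and "t" (3): a world point X has camera coordinates R X + t. Camera axes: x right, y down, z forward; pixel columns grow to the right and rows downward; lengths in mm; the calibration is good to about 2 mm. A picture is of the moment at which its call begins: read the wrist's pose just before it. camera_model takes no time and is no camera call; for the wrist camera it gives the pose at the moment of the call.
- job_done(): hands the job in; it is judged then, once.
The state is a dict: "time_s": time; "qpos": joint angles; "qvel": joint speeds; "effort": joint torques, N m; "ee_pos": TCP position; "ee_rot": TCP orientation; "force": force on the tool from outside, world axes, zero at the start; "torque": the same for the moment, N m; "gripper_width": finger opening in mm; "gripper_force": force on a finger pad.
Only numpy, scipy, OpenCV 4.12 (cv2) and the standard library are available. Lean on these libraries where they do the work, as an engineer would, in place of code of your own. Each camera call takes 0.05 s, during which the arm holds its last target. There are 200 camera calls.

## Task

Take all the red-handled cards out of the card cage for service: flip the purple cam lever up to free the retainer bar, slide the bar all the way back off the cards, then draw each red-handled card straight up out of its guides and stand it fully down in a slot of the foam carrier, setting it in rather than dropping it. Leave the blue-handled card seated in the cage. When all the red ones are in the carrier, slide the bar fully home again, flip the lever fully down to lock it, and leave the other things on the bench where they are.

Things in the scene. Friction and masses are not known exactly. Their poses are not given: they have to be found in the camera images.
- cage: Grey card cage, fixed, 150 (x) x 260 (y) x 108 mm; origin on the bench under the card field, z up. Five pairs of 5.5 mm guides at y = -80, -40, 0, 40, 80 mm hold cards in its x-z plane, centred at x = 0, lower edge 8 mm and handle top 108 mm above the bench. Guides end 70 mm up: lift a card over 62 mm to free it. A 16 mm rail for the bar tops each end (y = -122, 122; top at 108 mm).
- bar (a joint): Steel retainer bar, 18 mm wide, lying along the cage's y over the rear part of the card handles; slides on the end rails to the cage's +x, away from the robot. 0 = fully home over the cards (bar centre at x = 30 mm); 0.045 m = fully back (cards clear from 0.030). Slides with about 7 N once the lever is up; held with the lever down; the lever goes down only with the bar home (to 2 mm).
- bar_knob (a point): Purple upright knob on the middle of the bar, 16 mm across, rising 28 mm from the bar's top (from 118 to 146 mm above the bench). The point is on its axis 10 mm below its top. Moves with the bar.
- lever (a joint): Purple cam lever on the bar's +y end; locks the bar when home. In rad: 0 = down, locked, the handle pointing to the cage's -x (to the robot) and rising at 0.3 rad; it swings up about the cage's y axis, its direction (0.3 + joint) rad above -x. The cam lets go at about 1.2; stop at 1.9. Stays where it is left; moves with 1 to 3 N at the handle.
- lever_pivot (a point): The lever's pivot, on the bar's centre line at cage y = 122 mm, 126 mm above the bench; moves with the bar.
- lever_grip (a point): Grip point on the lever's handle, 62 mm from the pivot. The handle is 12 mm wide (along the pivot axis), 9 mm thick, and ends 14 mm beyond this point.
- red1: Red-handled circuit card, to be taken out: green board 100 mm wide (along its own x), 3 mm thick (y), with a plastic handle bar 90 x 10 x 18 mm along its whole top edge (handle from 82 to 100 mm above the card's lower edge, so the card is 100 mm tall); about 0.12 kg; origin at the middle of its lower edge, z up along the card. May be absent.
- red2: Red-handled circuit card, to be taken out: green board 100 mm wide (along its own x), 3 mm thick (y), with a plastic handle bar 90 x 10 x 18 mm along its whole top edge (handle from 82 to 100 mm above the card's lower edge, so the card is 100 mm tall); about 0.12 kg; origin at the middle of its lower edge, z up along the card. May be absent.
- red3: Red-handled circuit card, to be taken out: green board 100 mm wide (along its own x), 3 mm thick (y), with a plastic handle bar 90 x 10 x 18 mm along its whole top edge (handle from 82 to 100 mm above the card's lower edge, so the card is 100 mm tall); about 0.12 kg; origin at the middle of its lower edge, z up along the card. May be absent.
- red4: Red-handled circuit card, to be taken out: green board 100 mm wide (along its own x), 3 mm thick (y), with a plastic handle bar 90 x 10 x 18 mm along its whole top edge (handle from 82 to 100 mm above the card's lower edge, so the card is 100 mm tall); about 0.12 kg; origin at the middle of its lower edge, z up along the card. May be absent.
- blue: Blue-handled controller card that stays in the cage, otherwise alike: board 100 mm wide (along its own x), 3 mm thick (y), with a plastic handle bar 90 x 10 x 18 mm along its whole top edge (handle from 82 to 100 mm above the card's lower edge, so the card is 100 mm tall); about 0.12 kg; origin at the middle of its lower edge, z up along the card. 
- carrier: Loose foam-lined card carrier: pink foam in a clear case with purple latches, 126 (x) x 213 (y) x 55 mm high, 0.9 kg; origin under its middle, z up. Four slots along its x, each 108 mm long, 9 mm wide, 45 mm deep, at y = -69, -23, 23, 69 mm; slot floors 10 mm above the bench. One card stands in a slot, handle up, and may lean a little.
- slot1 (a point): Middle of the mouth of the carrier's slot 1, level with the foam's top, 45 mm above the slot floor.
- slot2 (a point): Middle of the mouth of the carrier's slot 2, level with the foam's top, 45 mm above the slot floor.
- slot3 (a point): Middle of the mouth of the carrier's slot 3, level with the foam's top, 45 mm above the slot floor.
- slot4 (a point): Middle of the mouth of the carrier's slot 4, level with the foam's top, 45 mm above the slot floor.
- cup: White plastic cup standing on the bench, 74 mm across, 95 mm tall; a bystander. Origin under its middle.
- glue: White glue bottle with a red cap, 44 mm across, 120 mm tall; a bystander. Origin under its middle.
- driver: Screwdriver with a yellow handle lying on the bench; a bystander.
Things that resemble listed ones, but are neither listed nor needed, are in the scene too. Of the things that look like the carrier, take the one that is farthest to the robot's left at the start.

How it is judged (in metres and radians):
On the way, in this order (a step that is already met when the one before it is completed fails the run):
1. with the cam lever flipped up, the retainer bar is slid back clear of the cards (value of joint lever above 1 rad and value of joint bar above 0.03 m), for 0.2 s.
2. every red-handled card stands fully down in a slot of the carrier (z of red1 in the frame of carrier between 0 and 0.018 m and x of red1 in the frame of carrier between -0.012 and 0.012 m and y of red1 in the frame of carrier between -0.08 and 0.08 m and angle between each of red1, red2, red3, red4's own z axis and vertical below 0.25 rad and z of red2 in the frame of carrier between 0 and 0.018 m and x of red2 in the frame of carrier between -0.012 and 0.012 m and y of red2 in the frame of carrier between -0.08 and 0.08 m and z of red3 in the frame of carrier between 0 and 0.018 m and x of red3 in the frame of carrier between -0.012 and 0.012 m and y of red3 in the frame of carrier between -0.08 and 0.08 m and z of red4 in the frame of carrier between 0 and 0.018 m and x of red4 in the frame of carrier between -0.012 and 0.012 m and y of red4 in the frame of carrier between -0.08 and 0.08 m), for 0.2 s.
At the end, for the whole second after the job is handed in: Red cards at rest in carrier slots (lower edge within 8 mm of the floor, within 12 mm along, lean under 0.25 rad); blue card down in its guides (6 mm, upright to 0.1 rad); bar home to 5 mm; lever down to 0.2 rad; carrier level and still (all of step 2 and z of blue in the frame of cage below 0.014 m and angle between blue's own z axis and vertical below 0.1 rad and value of joint bar below 0.005 m and value of joint lever below 0.2 rad and angle between carrier's own z axis and vertical below 0.06 rad and linear speed of carrier below 0.02 m/s and linear speed of each of red1, red2, red3, red4 below 0.03 m/s); the robot touches nothing.
It fails at once if the blue-handled card is drawn more than 30 mm up out of the cage (z of blue in the frame of cage above 0.038 m).
It fails at once if a red card is let go and falls instead of being set down (not ((contact force between the fingers and red1 above 0.05 N or linear speed of red1 below 0.5 m/s or z of red1 in the frame of carrier below 0.022 m) and (contact force between the fingers and red2 above 0.05 N or linear speed of red2 below 0.5 m/s or z of red2 in the frame of carrier below 0.022 m) and (contact force between the fingers and red3 above 0.05 N or linear speed of red3 below 0.5 m/s or z of red3 in the frame of carrier below 0.022 m) and (contact force between the fingers and red4 above 0.05 N or linear speed of red4 below 0.5 m/s or z of red4 in the frame of carrier below 0.022 m))).
It fails at once if the cup, glue bottle or screwdriver is moved more than 30 mm (distance of any of cup, glue, driver from where it was at the start of the episode above 0.03 m).
Of red1, red2, red3, red4 only 2 to 4 are there at a start; the rules pass over those that are not, and their reading is None.
At some moment in a run one of carrier may be knocked a few centimetres aside while the robot is not near it.
It also fails if it takes over 210 s, if anything falls off the work surface, if the arm or the gripper's body presses on something with over 40 N, if the wrist force passes 120 N, or if a joint passes its speed limit or range.

## Working session

There is one attempt and no reset: what is moved stays moved. The work goes in short steps, Python scripts to look and compute and a shell command to move; the robot and the scene stay as the last step left them, time stands still between calls to the robot, and variables do not carry over. Pictures are saved under pics/ and viewed, at most 14 in all, crops included, and the job is handed in when it is done.

```bash
mkdir -p pics; cat > h.py <<'E'
from workcell import *
import numpy as np, cv2
def save(n,img): cv2.imwrite('pics/'+n+'.png',cv2.cvtColor(img,cv2.COLOR_RGB2BGR))
def ray(m,u,v):
    K=np.array(m['intrinsics']);R=np.array(m['R']);t=np.array(m['t'])
    return -R.T@t, R.T@np.linalg.solve(K,[u,v,1.])
def onplane(m,u,v,z):
    c,d=ray(m,u,v); return c+d*(z-c[2])/d[2]
def proj(m,X):
    p=np.array(m['intrinsics'])@(np.array(m['R'])@np.array(X,float)+np.array(m['t'])); return p[:2]/p[2]
def tri(*obs):
    A=np.zeros((3,3));b=np.zeros(3)
    for m,u,v in obs:
        c,d=ray(m,u,v);d=d/np.linalg.norm(d);P=np.eye(3)-np.outer(d,d);A+=P;b+=P@c
    return np.linalg.solve(A,b)
E
python3 - <<'E'
from h import *
print({k:np.round(v,3) for k,v in state().items()})
for n in('top','scene'):
    m=camera_model(n);print(n,np.round(-np.array(m['R']).T@m['t'],0),np.round(m['intrinsics'],0).tolist())
    save(n+'0',grab_frame(n))
a=cv2.imread('pics/top0.png')
E
```

```text
{'time_s': np.float64(0.0), 'qpos': array([-77.005,  18.351,  89.705,   0.   ,  72.043,  -1.146]), 'qvel': array([ 0.004,  0.085, -0.031,  0.063,  0.026, -0.003]), 'effort': array([-2.0000e-03, -4.1246e+01, -2.3197e+01,  7.3000e-02,  4.6000e-02,
       -0.0000e+00]), 'ee_pos': array([ 140.372, -557.12 ,  227.135]), 'ee_rot': array([-1.79901e+02, -2.00000e-03,  1.41410e+01]), 'force': array([ 0.027, -0.215, -0.162]), 'torque': array([ 0.02 , -0.039, -0.004]), 'gripper_force': np.float64(0.0), 'gripper_width': np.float64(90.72)}
top [ 391. -100. 1087.] [[389.0, 0.0, 282.0], [0.0, 389.0, 212.0], [0.0, 0.0, 1.0]]
scene [1012. -941.  725.] [[496.0, 0.0, 282.0], [0.0, 496.0, 216.0], [0.0, 0.0, 1.0]]
```

View pics/top0.png

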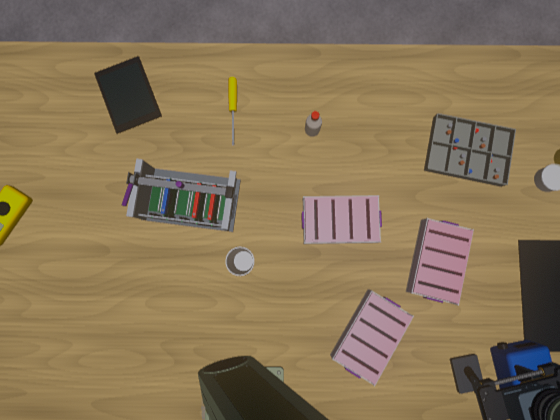

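View pics/scene0.png

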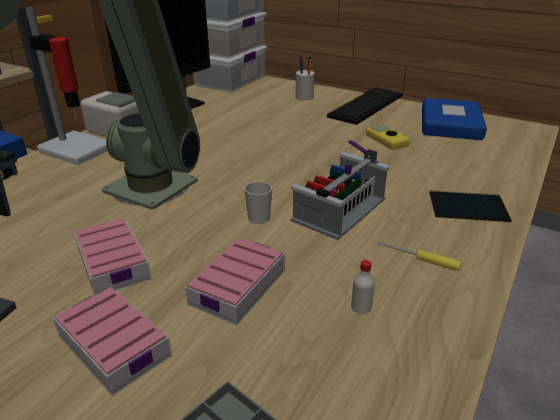

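Top view: +x is up and +y is left. The cage is near (185,198) with the lever at its left end. The target carrier is the leftmost one, near (342,219). The cup is at (240,261), the glue at (313,123) and the driver at (233,100). I'll enlarge the cage.

```bash
python3 - <<'E'
from h import *
a=cv2.imread('pics/top0.png')[150:245,110:250]; cv2.imwrite('pics/c1.png',cv2.resize(a,None,fx=5.5,fy=5.5,interpolation=cv2.INTER_CUBIC))
m=camera_model('top')
for n,u,v,z in[('cage',187,198,100),('carr',342,219,55),('cup',240,261,95),('glue',314,118,120),('knob',179,183,146)]: print(n,onplane(m,u,v,z).round())
m=camera_model('wrist');R=np.array(m['R']);s=state();c=-R.T@m['t']
print(c.round(),R.round(2),np.round(m['intrinsics']))
E
```

```text
cage [542. 151. 100.]
carr [ 497. -253.   55.]
cup [383.  11.  95.]
glue [ 751. -173.  120.]
knob [572. 161. 146.]
[ 207. -540.  385.] [[ 0.24 -0.97 -0.  ]
 [-0.94 -0.24  0.24]
 [-0.24 -0.06 -0.97]] [[352.   0. 279.]
 [  0. 352. 206.]
 [  0.   0.   1.]]
```

View pics/c1.png

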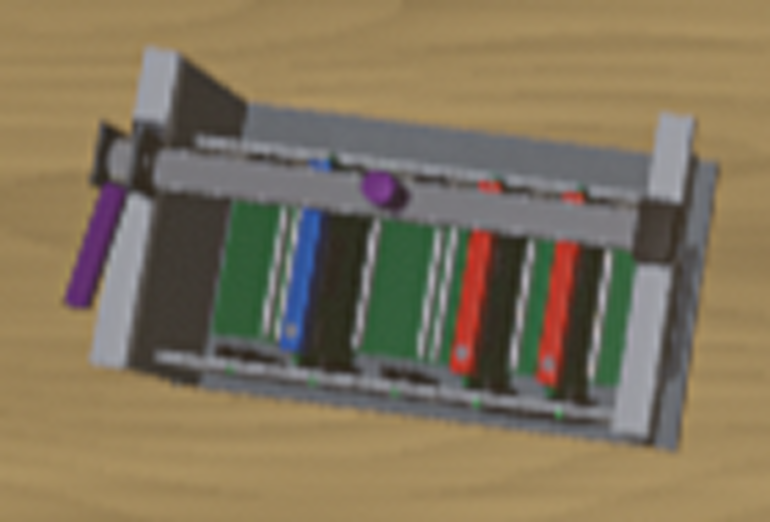

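Bays from left to right: y=80 empty, 40 blue, 0 empty, -40 red, -80 red. So there are two red cards. Next I'll move the wrist camera over the cage.

```bash
cat >> h.py <<'E'
def go(X,yaw=None,s=None):
    """print tool-axis shift (m, rad) to reach world TCP X (mm), tool yaw (deg)"""
    s=s or state();p=np.array(s['ee_pos']);w=np.radians(s['ee_rot'][2])
    d=(np.array(X,float)-p)/1000;c,n=np.cos(w),np.sin(w)
    print('at',p.round(1),'yaw %.2f'%s['ee_rot'][2],'shift x %.4f y %.4f z %.4f'%(c*d[0]+n*d[1],n*d[0]-c*d[1],-d[2]),'' if yaw is None else 'yaw %.4f'%(-np.radians(yaw)+w))
E
M='[{"x":0.029,"y":-0.0294,"z":-0.0035,"grip":0.09},{"x":0.058,"y":-0.0588,"z":-0.007,"grip":0.09},{"x":0.087,"y":-0.0882,"z":-0.0105,"grip":0.09},{"x":0.116,"y":-0.1176,"z":-0.014,"grip":0.09},{"x":0.145,"y":-0.147,"z":-0.0175,"grip":0.09}]'
python3 -m crank '[{"x":0.029,"y":-0.0294,"z":-0.0035,"grip":0.09},{"x":0.058,"y":-0.0588,"z":-0.007,"grip":0.09},{"x":0.087,"y":-0.0882,"z":-0.0105,"grip":0.09},{"x":0.116,"y":-0.1176,"z":-0.014,"grip":0.09},{"x":0.145,"y":-0.147,"z":-0.0175,"grip":0.09}]'
python3 -m crank '[{"x":0.029,"y":-0.0294,"z":-0.0035,"grip":0.09},{"x":0.058,"y":-0.0588,"z":-0.007,"grip":0.09},{"x":0.087,"y":-0.0882,"z":-0.0105,"grip":0.09},{"x":0.116,"y":-0.1176,"z":-0.014,"grip":0.09},{"x":0.145,"y":-0.147,"z":-0.0175,"grip":0.09}]'
python3 -m crank '[{"x":0.029,"y":-0.0294,"z":-0.0035,"grip":0.09},{"x":0.058,"y":-0.0588,"z":-0.007,"grip":0.09},{"x":0.087,"y":-0.0882,"z":-0.0105,"grip":0.09},{"x":0.116,"y":-0.1176,"z":-0.014,"grip":0.09},{"x":0.145,"y":-0.147,"z":-0.0175,"grip":0.09}]'
python3 -m crank '[{"x":0.029,"y":-0.0294,"z":-0.0035,"grip":0.09},{"x":0.058,"y":-0.0588,"z":-0.007,"grip":0.09},{"x":0.087,"y":-0.0882,"z":-0.0105,"grip":0.09},{"x":0.116,"y":-0.1176,"z":-0.014,"grip":0.09},{"x":0.145,"y":-0.147,"z":-0.0175,"grip":0.09}]'
python3 -m crank '[{"yaw":0.12,"grip":0.09},{"yaw":0.24,"grip":0.09},{"yaw":0.36,"grip":0.09},{"yaw":0.37,"grip":0.09},{"yaw":0.37,"grip":0.09}]'
python3 - <<'E'
from h import *
go([560,155,300])
m=camera_model('wrist');save('w1',grab_frame('wrist'))
import pickle;pickle.dump(m,open('w1.pkl','wb'))
E
```

```text
at [ 140.4 -557.1  227.2] yaw 14.14 shift x 0.5809 y -0.5880 z -0.0728 validation failed for argument at $[0]...
validation failed for argument at $[0]...
validation failed for argument at $[0]...
validation failed for argument at $[0]...
validation failed for argument at $[0]...
```

View pics/w1.png

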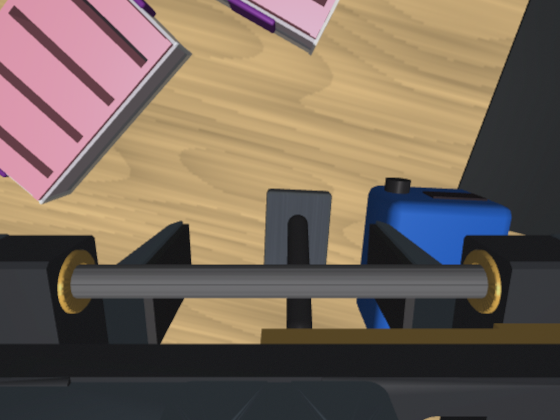

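The rows were refused, most likely because they lacked some keys. This picture is the start view: the gripper hides the lower half, so I should stand about 90 mm behind whatever I want to see. I'll retry with full rows.

```bash

python3 -m crank '[{"grip":0.09,"x":0.0248,"y":-0.0307,"z":-0.0036,"yaw":0},{"grip":0.09,"x":0.0496,"y":-0.0614,"z":-0.0072,"yaw":0},{"grip":0.09,"x":0.0744,"y":-0.0921,"z":-0.0108,"yaw":0},{"grip":0.09,"x":0.0992,"y":-0.1228,"z":-0.0144,"yaw":0},{"grip":0.09,"x":0.124,"y":-0.1535,"z":-0.018,"yaw":0}]'
python3 -m crank '[{"grip":0.09,"x":0.0248,"y":-0.0307,"z":-0.0036,"yaw":0},{"grip":0.09,"x":0.0496,"y":-0.0614,"z":-0.0072,"yaw":0},{"grip":0.09,"x":0.0744,"y":-0.0921,"z":-0.0108,"yaw":0},{"grip":0.09,"x":0.0992,"y":-0.1228,"z":-0.0144,"yaw":0},{"grip":0.09,"x":0.124,"y":-0.1535,"z":-0.018,"yaw":0}]'
python3 -m crank '[{"grip":0.09,"x":0.0248,"y":-0.0307,"z":-0.0036,"yaw":0},{"grip":0.09,"x":0.0496,"y":-0.0614,"z":-0.0072,"yaw":0},{"grip":0.09,"x":0.0744,"y":-0.0921,"z":-0.0108,"yaw":0},{"grip":0.09,"x":0.0992,"y":-0.1228,"z":-0.0144,"yaw":0},{"grip":0.09,"x":0.124,"y":-0.1535,"z":-0.018,"yaw":0}]'
python3 -m crank '[{"grip":0.09,"x":0.0248,"y":-0.0307,"z":-0.0036,"yaw":0},{"grip":0.09,"x":0.0496,"y":-0.0614,"z":-0.0072,"yaw":0},{"grip":0.09,"x":0.0744,"y":-0.0921,"z":-0.0108,"yaw":0},{"grip":0.09,"x":0.0992,"y":-0.1228,"z":-0.0144,"yaw":0},{"grip":0.09,"x":0.124,"y":-0.1535,"z":-0.018,"yaw":0}]'
python3 -m crank '[{"grip":0.09,"x":0,"y":0,"z":0,"yaw":0.12},{"grip":0.09,"x":0,"y":0,"z":0,"yaw":0.24},{"grip":0.09,"x":0,"y":0,"z":0,"yaw":0.36},{"grip":0.09,"x":0,"y":0,"z":0,"yaw":0.37},{"grip":0.09,"x":0,"y":0,"z":0,"yaw":0.37}]'
python3 - <<'E'
from h import *
go([470,160,300])
m=camera_model('wrist');save('w2',grab_frame('wrist'))
import pickle;pickle.dump(m,open('w2.pkl','wb'))
E
```

```text
time_s: 0.57
ee_pos: [223.4, -376.6, 245.8]
ee_rot: [-180.0, -0.0, 14.1]
force: [0.6, -0.3, 0.7]
gripper_width: 89.6
gripper_force: 0.0
time_s: 0.98
ee_pos: [306.0, -197.4, 264.1]
ee_rot: [180.0, -0.0, 14.1]
force: [0.5, 0.1, 0.0]
gripper_width: 89.8
gripper_force: 0.0
time_s: 1.4
ee_pos: [388.8, -18.2, 282.2]
ee_rot: [180.0, -0.0, 14.2]
force: [0.4, -0.6, -1.1]
gripper_width: 90.1
gripper_force: 0.0
time_s: 1.82
ee_pos: [471.6, 161.0, 299.9]
ee_rot: [180.0, 0.0, 14.2]
force: [0.9, -0.1, 0.8]
gripper_width: 90.1
gripper_force: 0.0
time_s: 2.23
ee_pos: [471.3, 159.0, 299.7]
ee_rot: [180.0, 0.0, -6.9]
force: [0.4, -0.0, 0.3]
gripper_width: 89.9
gripper_force: 0.0
at [471.3 159.  299.7] yaw -6.91 shift x -0.0014 y -0.0008 z -0.0003
```

View pics/w2.png

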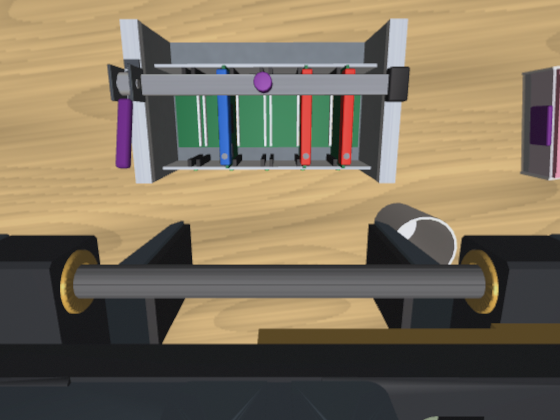

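The view is clean: knob at (263,82), lever (125,133), blue (225,130), and red handles at (306,130) and (346,130). The cage is square with the tool to within about 1°. Now a second view from another place, so I can triangulate.

```bash

python3 -m crank '[{"grip":0.09,"x":0,"y":-0.02,"z":0.02,"yaw":0},{"grip":0.09,"x":0,"y":-0.04,"z":0.04,"yaw":0},{"grip":0.09,"x":0,"y":-0.06,"z":0.06,"yaw":0},{"grip":0.09,"x":0,"y":-0.06,"z":0.06,"yaw":0},{"grip":0.09,"x":0,"y":-0.06,"z":0.06,"yaw":0}]' | head -2
cat >> h.py <<'E'
def masks(im):
    h=cv2.cvtColor(im,cv2.COLOR_RGB2HSV).astype(int);H,S,V=h[...,0],h[...,1],h[...,2]
    return {'red':((H<8)|(H>172))&(S>150)&(V>90),'blue':(H>105)&(H<125)&(S>150)&(V>80),'purple':(H>=130)&(H<165)&(S>110)&(V>40)}
def blobs(im,col,amin=60,roi=(0,230)):
    k=masks(im)[col].astype(np.uint8);k[:roi[0]]=0;k[roi[1]:]=0
    n,l,st,c=cv2.connectedComponentsWithStats(k)
    out=[]
    for i in range(1,n):
        if st[i,4]<amin: continue
        cs,_=cv2.findContours((l==i).astype(np.uint8),cv2.RETR_EXTERNAL,cv2.CHAIN_APPROX_NONE)
        b=cv2.boxPoints(cv2.minAreaRect(cs[0])); b=b[np.argsort(b[:,1])]
        out.append(dict(a=int(st[i,4]),c=c[i],top=b[:2].mean(0),bot=b[2:].mean(0),bb=st[i,:4]))
    return sorted(out,key=lambda o:o['c'][0])
E
python3 - <<'E'
from h import *
import pickle
m2=camera_model('wrist');im=grab_frame('wrist');save('w3',im)
pickle.dump(m2,open('w3.pkl','wb'));m1=pickle.load(open('w2.pkl','rb'))
i1=cv2.cvtColor(cv2.imread('pics/w2.png'),cv2.COLOR_BGR2RGB)
for col in('red','blue','purple'):
    A,B=blobs(i1,col),blobs(im,col)
    for o in A: print(col,1,o['a'],o['c'].round(1),o['top'].round(1),o['bot'].round(1))
    for o in B: print(col,2,o['a'],o['c'].round(1),o['top'].round(1),o['bot'].round(1))
    if len(A)==len(B):
        for a,b in zip(A,B):
            for k in('c','top','bot'): print('  ',k,tri((m1,*a[k]),(m2,*b[k])).round(1))
E
```

```text
time_s: 2.7
ee_pos: [478.3, 218.5, 239.0]
red 1 663 [305.6 127.6] [306.1  95.9] [305.1 164.1]
red 1 679 [346.8 127.5] [348.2  94.8] [345.3 164.2]
red 2 1007 [385.6 129.3] [388.4  89.6] [382.8 173.3]
red 2 73 [390.4  59.7] [390.5  57. ] [390.5  62. ]
red 2 1035 [435.5 129.3] [439.8  89.4] [431.1 173.4]
red 2 76 [442.8  59.7] [442.5  57. ] [442.5  62. ]
blue 1 680 [223.8 128.3] [222.6  95.8] [225.  164.1]
blue 2 906 [286.1 129. ] [286.7  89.9] [285.5 173.1]
blue 2 62 [286.4  60. ] [286.  57.] [286.  62.]
purple 1 950 [123.9 132.8] [125.1  98. ] [122.7 167.1]
purple 1 289 [262.7  81.7] [256.2  74.8] [269.8  88.2]
purple 1 789 [541. 125.] [541. 106.] [541. 145.]
purple 2 1421 [171.5 135.9] [172.4  92.9] [170.7 178.1]
purple 2 534 [345.1  72.7] [355.8  62.7] [335.3  83.2]
```

View pics/w3.png

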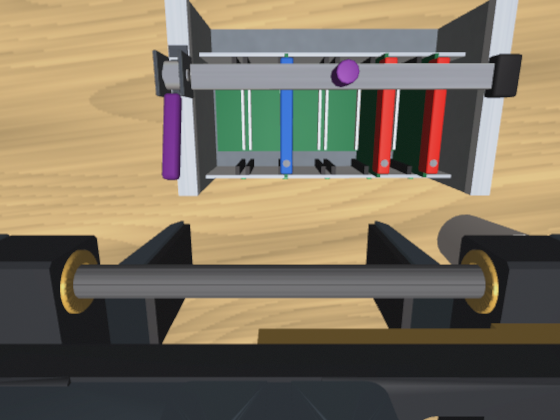

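The second view has the same layout at larger scale: knob (345,73), lever (171,136), reds (385,129) and (435,129), blue (286,129). Triangulating now.

```bash
python3 - <<'E'
from h import *
import pickle
m1,m2=[pickle.load(open(f'w{k}.pkl','rb')) for k in(2,3)]
T=lambda a,b:tri((m1,*a),(m2,*b))
P={'r-40 bot':((305.1,164.1),(382.8,173.3)),'r-80 bot':((345.3,164.2),(431.1,173.4)),'blue bot':((225,164.1),(285.5,173.1)),
'knob c':((262.7,81.7),(345.1,72.7)),'lev end':((122.7,167.1),(170.7,178.1)),'lev top':((125.1,98),(172.4,92.9)),'lev c':((123.9,132.8),(171.5,135.9))}
for n,(a,b) in P.items():print(n,T(a,b).round(1))
# centre lines on z=108
L={}
for n,a,b in(('r-40',(388.4,89.6),(382.8,173.3)),('r-80',(439.8,89.4),(431.1,173.4)),('blue',(286.7,89.9),(285.5,173.1))):
    p,q=onplane(m2,*a,108),onplane(m2,*b,108);L[n]=(p,q);print(n,p.round(1),q.round(1),'yaw',np.degrees(np.arctan2(*(p-q)[1::-1])).round(2))
f=[L[k][1] for k in('r-80','r-40','blue')];d=f[2]-f[0];print('pitch',np.linalg.norm(f[1]-f[0]),np.linalg.norm(d),'yaw',np.degrees(np.arctan2(-d[0],d[1])))
E
```

```text
r-40 bot [491.7 131.1 108.7]
r-80 bot [486.8  91.5 108.7]
blue bot [500.8 210.7 104.1]
knob c [570.6 161.8 137.6]
lev end [514.3 291.1 152.6]
lev top [572.4 284.7 131.7]
lev c [542.8 288.  142.3]
r-40 [556.9 123.4 108. ] [491.4 130.9 108. ] yaw -6.56
r-80 [552.2  83.5 108. ] [486.5  91.3 108. ] yaw -6.72
blue [566.1 202.3 108. ] [501.3 210.8 108. ] yaw -7.44
pitch 39.972553375781345 120.40684512545265 yaw -7.02471489099775
```

The fit is consistent. Cage origin is (541.1,165.2) with yaw -7.0°. The knob was measured at (570.6,161.8) and predicted at (570.8,161.6). Handle tops came out at about 108 mm and card pitch at 40 mm. The lever grip should be at (526.9,289.9,144.3). Going to the lever.

```bash

python3 -m crank '[{"grip":0.045,"x":0.013,"y":-0.026,"z":0.012,"yaw":0},{"grip":0.045,"x":0.026,"y":-0.052,"z":0.025,"yaw":0},{"grip":0.045,"x":0.04,"y":-0.0767,"z":0.04,"yaw":0.002},{"grip":0.045,"x":0.04,"y":-0.0767,"z":0.04,"yaw":0.002},{"grip":0.045,"x":0.04,"y":-0.0767,"z":0.04,"yaw":0.002}]' 8
python3 -m crank '[{"grip":0.045,"x":0,"y":0,"z":0.02,"yaw":0},{"grip":0.045,"x":0,"y":0,"z":0.04,"yaw":0},{"grip":0.045,"x":0,"y":0,"z":0.06,"yaw":0},{"grip":0.045,"x":0,"y":0,"z":0.06,"yaw":0},{"grip":0.045,"x":0,"y":0,"z":0.06,"yaw":0}]'
python3 -m crank '[{"grip":0.005,"x":0,"y":0,"z":0,"yaw":0},{"grip":0.005,"x":0,"y":0,"z":0,"yaw":0},{"grip":0.005,"x":0,"y":0,"z":0,"yaw":0},{"grip":0.005,"x":0,"y":0,"z":0,"yaw":0},{"grip":0.005,"x":0,"y":0,"z":0,"yaw":0}]' 8
python3 - <<'E'
import numpy as np
g=lambda a:np.array([-62*np.cos(a),-62*np.sin(a)])
for j in np.arange(0,1.86,.12):print(round(j,2),(g(.3+j)-g(.3)).round(1))
E
```

```text
time_s: 3.17
ee_pos: [528.6, 289.4, 199.9]
ee_rot: [180.0, 0.0, -7.1]
force: [-1.4, -0.4, 1.0]
gripper_width: 59.9
gripper_force: 0.0
time_s: 3.58
ee_pos: [527.8, 288.5, 140.9]
ee_rot: [180.0, -0.0, -7.2]
force: [1.1, 0.1, 0.4]
gripper_width: 45.0
gripper_force: 0.0
time_s: 4.0
ee_pos: [528.2, 289.8, 140.6]
ee_rot: [-180.0, -0.1, -7.2]
force: [0.3, 0.2, 0.2]
gripper_width: 14.1
gripper_force: 0.0
0.0 [0. 0.]
0.12 [ 2.6 -7. ]
0.24 [  6.1 -13.6]
0.36 [ 10.3 -19.7]
0.48 [ 15.2 -25.3]
0.6 [ 20.7 -30.2]
0.72 [ 26.8 -34.5]
0.84 [ 33.3 -38. ]
0.96 [ 40.3 -40.7]
1.08 [ 47.5 -42.6]
1.2 [ 54.8 -43.5]
1.32 [ 62.3 -43.6]
1.44 [ 69.7 -42.8]
1.56 [ 76.9 -41.1]
1.68 [ 83.9 -38.6]
1.8 [ 90.5 -35.2]
```

```bash

python3 -m crank '[{"grip":0.005,"x":0,"y":0,"z":0,"yaw":0},{"grip":0.005,"x":0,"y":0,"z":0,"yaw":0},{"grip":0.005,"x":0.0026,"y":0,"z":-0.007,"yaw":0},{"grip":0.005,"x":0.0061,"y":0,"z":-0.0136,"yaw":0},{"grip":0.005,"x":0.0103,"y":0,"z":-0.0197,"yaw":0}]' 8
python3 -m crank '[{"grip":0.005,"x":0.0049,"y":0,"z":-0.0056,"yaw":0},{"grip":0.005,"x":0.0104,"y":0,"z":-0.0105,"yaw":0},{"grip":0.005,"x":0.0165,"y":0,"z":-0.0148,"yaw":0},{"grip":0.005,"x":0.023,"y":0,"z":-0.0183,"yaw":0},{"grip":0.005,"x":0.03,"y":0,"z":-0.021,"yaw":0}]'
python3 -m crank '[{"grip":0.005,"x":0.0072,"y":0,"z":-0.0019,"yaw":0},{"grip":0.005,"x":0.0145,"y":0,"z":-0.0028,"yaw":0},{"grip":0.005,"x":0.022,"y":0,"z":-0.0029,"yaw":0},{"grip":0.005,"x":0.0294,"y":0,"z":-0.0021,"yaw":0},{"grip":0.005,"x":0.0366,"y":0,"z":-0.0004,"yaw":0}]'
python3 -m crank '[{"grip":0.005,"x":0.007,"y":0,"z":0.0025,"yaw":0},{"grip":0.005,"x":0.0115,"y":0,"z":0.0045,"yaw":0},{"grip":0.005,"x":0.0115,"y":0,"z":0.0045,"yaw":0},{"grip":0.04,"x":0.0115,"y":0,"z":0.0045,"yaw":0},{"grip":0.04,"x":0.0115,"y":0,"z":0.0045,"yaw":0}]'
python3 -m crank '[{"grip":0.045,"x":0,"y":0,"z":0,"yaw":0},{"grip":0.045,"x":0,"y":0,"z":-0.03,"yaw":0},{"grip":0.045,"x":0,"y":0,"z":-0.06,"yaw":0},{"grip":0.045,"x":0,"y":0,"z":-0.06,"yaw":0},{"grip":0.045,"x":0,"y":0,"z":-0.06,"yaw":0}]'
python3 - <<'E'
from h import *
go([570.8,161.6,136],-7)
im=grab_frame('top');save('top1',cv2.resize(im[130:250,100:270],None,fx=4,fy=4))
E
```

```text
time_s: 4.42
ee_pos: [537.2, 288.0, 159.2]
ee_rot: [179.9, 0.2, -7.2]
force: [-2.7, -2.1, -3.7]
gripper_width: 12.0
gripper_force: 8.0
time_s: 4.83
ee_pos: [568.4, 284.3, 181.4]
ee_rot: [180.0, 0.0, -7.2]
force: [-3.2, -3.5, -1.4]
gripper_width: 12.0
gripper_force: 8.0
time_s: 5.25
ee_pos: [605.8, 279.6, 182.4]
ee_rot: [-180.0, -0.1, -7.2]
force: [-1.7, -4.0, 3.3]
gripper_width: 12.3
gripper_force: 8.0
time_s: 5.67
ee_pos: [616.5, 279.9, 176.4]
ee_rot: [-179.8, -0.1, -7.2]
force: [0.9, 0.6, -0.3]
gripper_width: 22.4
gripper_force: 0.0
time_s: 6.08
ee_pos: [616.5, 279.8, 238.7]
ee_rot: [-179.8, -0.2, -7.2]
force: [-0.4, -0.0, -1.9]
gripper_width: 45.0
gripper_force: 0.0
at [616.5 279.8 238.7] yaw -7.15 shift x -0.0307 y 0.1230 z 0.1027 yaw -0.0027
```

View pics/top1.png

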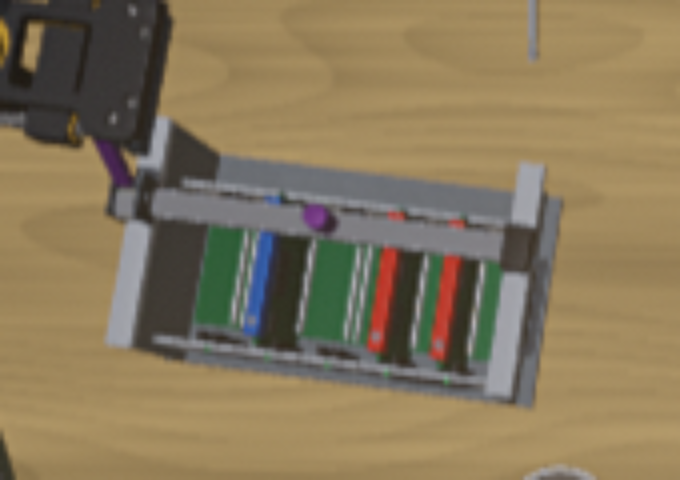

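The lever is up, leaning back. Next is the knob.

```bash

python3 -m crank '[{"grip":0.045,"x":-0.008,"y":0.032,"z":0,"yaw":0},{"grip":0.045,"x":-0.016,"y":0.064,"z":0,"yaw":0},{"grip":0.045,"x":-0.024,"y":0.096,"z":0,"yaw":0},{"grip":0.045,"x":-0.0307,"y":0.123,"z":0.01,"yaw":-0.003},{"grip":0.045,"x":-0.0307,"y":0.123,"z":0.03,"yaw":-0.003}]' 20
python3 -m crank '[{"grip":0.045,"x":0,"y":0,"z":0.03,"yaw":0},{"grip":0.045,"x":0,"y":0,"z":0.055,"yaw":0},{"grip":0.045,"x":0,"y":0,"z":0.071,"yaw":0},{"grip":0.045,"x":0,"y":0,"z":0.071,"yaw":0},{"grip":0.01,"x":0,"y":0,"z":0.071,"yaw":0}]'
python3 -m crank '[{"grip":0.008,"x":0,"y":0,"z":0,"yaw":0},{"grip":0.008,"x":0,"y":0,"z":0,"yaw":0},{"grip":0.008,"x":0,"y":0,"z":0,"yaw":0},{"grip":0.008,"x":0,"y":0,"z":0,"yaw":0},{"grip":0.008,"x":0,"y":0,"z":0,"yaw":0}]' 25
python3 -m crank '[{"grip":0.008,"x":0.01,"y":0,"z":0,"yaw":0},{"grip":0.008,"x":0.02,"y":0,"z":0,"yaw":0},{"grip":0.008,"x":0.03,"y":0,"z":0,"yaw":0},{"grip":0.008,"x":0.039,"y":0,"z":0,"yaw":0},{"grip":0.008,"x":0.045,"y":0,"z":0,"yaw":0}]' 25
python3 -m crank '[{"grip":0.008,"x":0.001,"y":0,"z":0,"yaw":0},{"grip":0.008,"x":0.001,"y":0,"z":0,"yaw":0},{"grip":0.008,"x":0.001,"y":0,"z":0,"yaw":0},{"grip":0.008,"x":0.001,"y":0,"z":0,"yaw":0},{"grip":0.008,"x":0.001,"y":0,"z":0,"yaw":0}]'
```

```text
time_s: 6.55
ee_pos: [568.4, 156.7, 207.2]
ee_rot: [179.9, -0.1, -7.2]
force: [-0.2, -0.2, 0.3]
gripper_width: 45.0
gripper_force: 0.0
time_s: 6.97
ee_pos: [568.8, 160.4, 133.9]
ee_rot: [180.0, 0.2, -7.0]
force: [-0.7, -0.3, -0.3]
gripper_width: 40.8
gripper_force: 0.0
time_s: 7.38
ee_pos: [569.6, 161.0, 135.1]
ee_rot: [-180.0, 0.0, -7.0]
force: [-0.4, 2.2, -2.3]
gripper_width: 15.4
gripper_force: 25.0
time_s: 7.8
ee_pos: [612.3, 155.9, 135.1]
ee_rot: [-180.0, 0.4, -7.0]
force: [-8.0, 4.0, 2.6]
gripper_width: 15.0
gripper_force: 25.0
time_s: 8.22
ee_pos: [613.3, 155.8, 135.1]
ee_rot: [-180.0, 0.3, -7.0]
force: [-3.8, 3.4, 0.3]
gripper_width: 15.2
gripper_force: 25.0
```

The bar is back about 44 mm. I'll release it, rise, and look at the carrier.

```bash

python3 -m crank '[{"grip":0.04,"x":0,"y":0,"z":0,"yaw":0},{"grip":0.04,"x":0,"y":0,"z":0,"yaw":0},{"grip":0.04,"x":0,"y":0,"z":0,"yaw":0},{"grip":0.04,"x":0,"y":0,"z":-0.03,"yaw":0},{"grip":0.04,"x":0,"y":0,"z":-0.06,"yaw":0}]'
python3 -m crank '[{"grip":0.04,"x":-0.009,"y":0.0285,"z":-0.0044,"yaw":0},{"grip":0.04,"x":-0.018,"y":0.057,"z":-0.0088,"yaw":0},{"grip":0.04,"x":-0.027,"y":0.0855,"z":-0.0132,"yaw":0},{"grip":0.04,"x":-0.036,"y":0.114,"z":-0.0176,"yaw":0},{"grip":0.04,"x":-0.044,"y":0.1427,"z":-0.022,"yaw":0}]'|sed -n 2p
python3 -m crank '[{"grip":0.04,"x":-0.009,"y":0.0285,"z":-0.0044,"yaw":0},{"grip":0.04,"x":-0.018,"y":0.057,"z":-0.0088,"yaw":0},{"grip":0.04,"x":-0.027,"y":0.0855,"z":-0.0132,"yaw":0},{"grip":0.04,"x":-0.036,"y":0.114,"z":-0.0176,"yaw":0},{"grip":0.04,"x":-0.044,"y":0.1427,"z":-0.022,"yaw":0}]'|sed -n 2p
python3 -m crank '[{"grip":0.04,"x":-0.009,"y":0.0285,"z":-0.0044,"yaw":0},{"grip":0.04,"x":-0.018,"y":0.057,"z":-0.0088,"yaw":0},{"grip":0.04,"x":-0.027,"y":0.0855,"z":-0.0132,"yaw":0},{"grip":0.04,"x":-0.036,"y":0.114,"z":-0.0176,"yaw":0},{"grip":0.04,"x":-0.044,"y":0.1427,"z":-0.022,"yaw":0}]'|sed -n 2p
python3 -m crank '[{"grip":0.04,"x":0,"y":0,"z":0,"yaw":0},{"grip":0.04,"x":0,"y":0,"z":0,"yaw":0},{"grip":0.04,"x":0,"y":0,"z":0,"yaw":0},{"grip":0.04,"x":0,"y":0,"z":0,"yaw":0},{"grip":0.04,"x":0,"y":0,"z":0,"yaw":0}]'|sed -n 2p
cat > carr.py <<'E'
from h import *
import pickle,sys
n=sys.argv[1]
m=camera_model('wrist');im=grab_frame('wrist');save(n,im);pickle.dump(m,open(n+'.pkl','wb'))
E
python3 carr.py w4
python3 -m crank '[{"grip":0.04,"x":0,"y":0.02,"z":0.015,"yaw":0},{"grip":0.04,"x":0,"y":0.04,"z":0.03,"yaw":0},{"grip":0.04,"x":0,"y":0.06,"z":0.045,"yaw":0},{"grip":0.04,"x":0,"y":0.06,"z":0.045,"yaw":0},{"grip":0.04,"x":0,"y":0.06,"z":0.045,"yaw":0}]'|sed -n 2p
python3 carr.py w5; python3 -c "
from h import *
a=[cv2.imread(f'pics/w{k}.png')[:300] for k in(4,5)]
cv2.imwrite('pics/w45.png',np.vstack(a))
h=cv2.cvtColor(a[0],cv2.COLOR_BGR2HSV);print(h[120,280],h[100:140:4,250:340:4].reshape(-1,3).mean(0))"
```

```text
time_s: 8.63
ee_pos: [614.6, 154.3, 194.3]
ee_rot: [179.9, 0.2, -7.0]
force: [-0.3, 0.4, -0.3]
gripper_width: 39.6
gripper_force: 0.0
ee_pos: [553.9, 17.2, 218.0]
ee_pos: [492.6, -119.2, 240.1]
ee_pos: [431.4, -255.5, 262.1]
ee_pos: [432.6, -253.0, 261.4]
ee_pos: [424.8, -313.1, 215.7]
[158  31 222] [160.43478261  33.62173913 196.62173913]
```

View pics/w45.png

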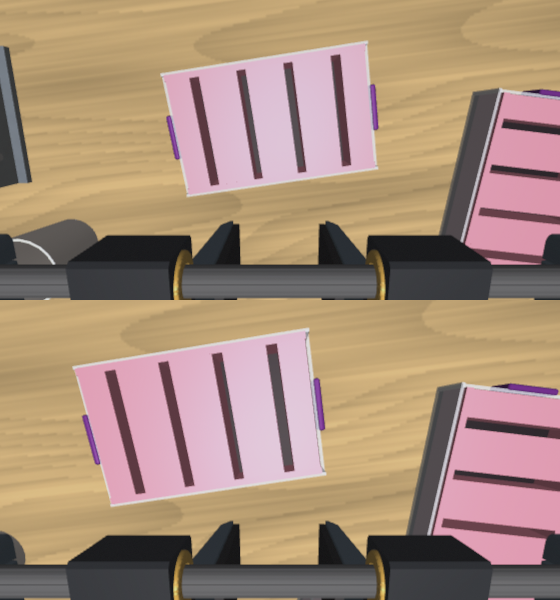

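The target carrier is at (165–378, 42–195) in the upper picture, with its four slots near columns 204, 250, 295 and 341. The lower picture shows it closer. Extracting the slots.

```bash
cat > slots.py <<'E'
from h import *
import pickle
def slots(im,near):
    h=cv2.cvtColor(im,cv2.COLOR_RGB2HSV);k=cv2.inRange(h,(145,15,130),(179,140,255))
    k[235:]=0
    n,l,st,c=cv2.connectedComponentsWithStats(k)
    i=min((j for j in range(1,n) if st[j,4]>4000),key=lambda j:abs(c[j]-near).sum())
    cs,_=cv2.findContours((l==i).astype(np.uint8),cv2.RETR_EXTERNAL,cv2.CHAIN_APPROX_NONE)
    hull=cv2.convexHull(max(cs,key=cv2.contourArea));f=np.zeros(k.shape,np.uint8);cv2.fillConvexPoly(f,hull,255);f=cv2.erode(f,np.ones((7,7)))
    d=((f>0)&(h[...,2]<125)).astype(np.uint8)
    n,l,st,c=cv2.connectedComponentsWithStats(d);o=[]
    for j in range(1,n):
        if st[j,4]<250: continue
        q,_=cv2.findContours((l==j).astype(np.uint8),cv2.RETR_EXTERNAL,cv2.CHAIN_APPROX_NONE)
        b=cv2.boxPoints(cv2.minAreaRect(q[0]));b=b[np.argsort(b[:,1])];o.append((b[:2].mean(0),b[2:].mean(0)))
    return sorted(o,key=lambda p:p[0][0])
if __name__=='__main__':
    o=[];ms=[]
    for k,nr in((4,(270,120)),(5,(200,115))):
        im=cv2.cvtColor(cv2.imread(f'pics/w{k}.png'),cv2.COLOR_BGR2RGB);m=pickle.load(open(f'w{k}.pkl','rb'));ms.append(m);s=slots(im,nr);o.append(s)
        P=[(onplane(m,*a,55),onplane(m,*b,55)) for a,b in s]
        for p,q in P: print(k,((p+q)/2).round(1),'len %.1f yaw %.2f'%(np.linalg.norm(p-q),np.degrees(np.arctan2(*(p-q)[1::-1]))))
        c=[(p+q)/2 for p,q in P];d=c[0]-c[-1];print(' centre',np.mean(c,0).round(1),'span %.1f yaw %.2f'%(np.linalg.norm(d),np.degrees(np.arctan2(-d[0],d[1]))))
    for A,B in zip(*o): print('tri',tri((ms[0],*A[0]),(ms[1],*B[0])).round(1),tri((ms[0],*A[1]),(ms[1],*B[1])).round(1))
    t=camera_model('top');im=grab_frame('top')
    h=cv2.cvtColor(im,cv2.COLOR_RGB2HSV);k=cv2.inRange(h,(145,15,130),(179,140,255));n,l,st,c=cv2.connectedComponentsWithStats(k)
    print('top',[(c[j].round(2),st[j,4]) for j in range(1,n) if st[j,4]>800])
E
python3 slots.py
```

```text
4 [ 495.1 -183.9   55. ] len 106.9 yaw 1.67
4 [ 496.4 -230.3   55. ] len 106.8 yaw 1.68
4 [ 497.5 -276.1   55. ] len 106.8 yaw 1.37
4 [ 498.8 -322.5   55. ] len 107.0 yaw 1.41
 centre [ 497.  -253.2   55. ] span 138.7 yaw 1.50
5 [ 495.  -183.4   55. ] len 107.5 yaw 1.44
5 [ 496.3 -229.8   55. ] len 107.1 yaw 1.45
5 [ 497.6 -276.1   55. ] len 107.0 yaw 1.65
5 [ 498.9 -322.2   55. ] len 107.1 yaw 1.29
 centre [ 497.  -252.9   55. ] span 138.8 yaw 1.58
tri [ 548.5 -182.6   56.2] [ 442.  -186.    57.8]
tri [ 549.6 -228.8   56.1] [ 443.4 -232.1   58.2]
tri [ 550.8 -274.8   56.5] [ 443.9 -277.5   53.4]
tri [ 552.1 -321.    56.2] [ 445.7 -323.4   57.5]
top [(array([335.57, 216.11]), np.int32(2314))]
```

The carrier measures consistently: centre (497,-253), yaw 1.5°, mouth at about 56 mm, pitch 46 mm. Now to the -40 red card, which should be at (536.2,125.5).

```bash

python3 -m crank '[{"grip":0.026,"x":0.004,"y":-0.03,"z":0.001,"yaw":0},{"grip":0.026,"x":0.008,"y":-0.06,"z":0.002,"yaw":0},{"grip":0.026,"x":0.012,"y":-0.09,"z":0.003,"yaw":0},{"grip":0.026,"x":0.016,"y":-0.12,"z":0.004,"yaw":0},{"grip":0.026,"x":0.019,"y":-0.1497,"z":0.005,"yaw":0}]'|sed -n 2p
python3 -m crank '[{"grip":0.026,"x":0.004,"y":-0.03,"z":0.001,"yaw":0},{"grip":0.026,"x":0.008,"y":-0.06,"z":0.002,"yaw":0},{"grip":0.026,"x":0.012,"y":-0.09,"z":0.003,"yaw":0},{"grip":0.026,"x":0.016,"y":-0.12,"z":0.004,"yaw":0},{"grip":0.026,"x":0.019,"y":-0.1497,"z":0.005,"yaw":0}]'|sed -n 2p
python3 -m crank '[{"grip":0.026,"x":0.004,"y":-0.03,"z":0.001,"yaw":0},{"grip":0.026,"x":0.008,"y":-0.06,"z":0.002,"yaw":0},{"grip":0.026,"x":0.012,"y":-0.09,"z":0.003,"yaw":0},{"grip":0.026,"x":0.016,"y":-0.12,"z":0.004,"yaw":0},{"grip":0.026,"x":0.019,"y":-0.1497,"z":0.005,"yaw":0}]'|sed -n 2p
python3 -m crank '[{"grip":0.026,"x":0,"y":0,"z":0,"yaw":0},{"grip":0.026,"x":0,"y":0,"z":0,"yaw":0},{"grip":0.026,"x":0,"y":0,"z":0,"yaw":0},{"grip":0.026,"x":0,"y":0,"z":0,"yaw":0},{"grip":0.026,"x":0,"y":0,"z":0,"yaw":0}]'
python3 - <<'E'
from h import *
import json
go([536.2,125.5,93],-7)
t=camera_model('top');im=grab_frame('top');save('top2',im)
h=cv2.cvtColor(im,cv2.COLOR_RGB2HSV);k=cv2.inRange(h,(145,15,130),(179,140,255));n,l,st,c=cv2.connectedComponentsWithStats(k)
print('top',[(c[j].round(2),st[j,4]) for j in range(1,n) if st[j,4]>800])
E
```

```text
ee_pos: [462.8, -165.0, 212.8]
ee_pos: [499.6, -18.3, 207.8]
ee_pos: [536.4, 128.1, 202.9]
time_s: 12.53
ee_pos: [536.1, 124.5, 202.0]
ee_rot: [180.0, -0.0, -7.1]
force: [0.3, 1.1, 0.0]
gripper_width: 26.1
gripper_force: 0.0
at [536.1 124.5 202. ] yaw -7.06 shift x 0.0000 y -0.0010 z 0.1090 yaw -0.0011
top [(array([341.59, 219.2 ]), np.int32(2948)), (array([442.52, 261.25]), np.int32(3157)), (array([372.67, 337.69]), np.int32(3350))]
```

```bash

python3 -m crank '[{"grip":0.026,"x":0,"y":-0.001,"z":0.03,"yaw":-0.001},{"grip":0.026,"x":0,"y":-0.001,"z":0.06,"yaw":-0.001},{"grip":0.026,"x":0,"y":-0.001,"z":0.085,"yaw":-0.001},{"grip":0.026,"x":0,"y":-0.001,"z":0.1,"yaw":-0.001},{"grip":0.026,"x":0,"y":-0.001,"z":0.109,"yaw":-0.001}]'
python3 -m crank '[{"grip":0.026,"x":0,"y":0,"z":0,"yaw":0},{"grip":0.002,"x":0,"y":0,"z":0,"yaw":0},{"grip":0.002,"x":0,"y":0,"z":0,"yaw":0},{"grip":0.002,"x":0,"y":0,"z":0,"yaw":0},{"grip":0.002,"x":0,"y":0,"z":0,"yaw":0}]' 25
python3 -m crank '[{"grip":0.002,"x":0,"y":0,"z":-0.004,"yaw":0},{"grip":0.002,"x":0,"y":0,"z":-0.012,"yaw":0},{"grip":0.002,"x":0,"y":0,"z":-0.022,"yaw":0},{"grip":0.002,"x":0,"y":0,"z":-0.034,"yaw":0},{"grip":0.002,"x":0,"y":0,"z":-0.046,"yaw":0}]' 25
python3 -m crank '[{"grip":0.002,"x":0,"y":0,"z":-0.012,"yaw":0},{"grip":0.002,"x":0,"y":0,"z":-0.024,"yaw":0},{"grip":0.002,"x":0,"y":0,"z":-0.036,"yaw":0},{"grip":0.002,"x":0,"y":0,"z":-0.048,"yaw":0},{"grip":0.002,"x":0,"y":0,"z":-0.06,"yaw":0}]'
```

```text
time_s: 13.0
ee_pos: [535.1, 125.3, 90.5]
ee_rot: [179.9, 0.2, -7.0]
force: [0.0, -0.1, 0.2]
gripper_width: 25.9
gripper_force: 0.0
time_s: 13.42
ee_pos: [537.4, 126.1, 93.9]
ee_rot: [-180.0, -0.2, -6.9]
force: [-0.8, -1.5, 3.1]
gripper_width: 10.1
gripper_force: 25.0
time_s: 13.83
ee_pos: [536.3, 126.4, 139.9]
ee_rot: [-180.0, -0.0, -6.9]
force: [-0.6, 0.3, -1.3]
gripper_width: 9.9
gripper_force: 25.0
time_s: 14.25
ee_pos: [536.3, 126.6, 200.2]
ee_rot: [-180.0, -0.0, -6.9]
force: [0.9, 0.5, -0.6]
gripper_width: 9.9
gripper_force: 25.0
```

The card is out, held at width 9.9 with its weight showing. Carry it to slot 4 at (498.8,-322.4).

```bash

python3 -m crank '[{"grip":0.002,"x":0,"y":0.015,"z":0,"yaw":0},{"grip":0.002,"x":0.001,"y":0.045,"z":0,"yaw":0},{"grip":0.002,"x":0.002,"y":0.075,"z":0,"yaw":0},{"grip":0.002,"x":0.004,"y":0.105,"z":0,"yaw":0},{"grip":0.002,"x":0.005,"y":0.135,"z":0,"yaw":0}]'|sed -n 2,4p
python3 -m crank '[{"grip":0.002,"x":0.001,"y":0.03,"z":0,"yaw":0},{"grip":0.002,"x":0.002,"y":0.06,"z":0,"yaw":0},{"grip":0.002,"x":0.003,"y":0.09,"z":0,"yaw":0},{"grip":0.002,"x":0.004,"y":0.12,"z":0,"yaw":0},{"grip":0.002,"x":0.005,"y":0.15,"z":0,"yaw":0}]'|sed -n 2,4p
python3 -m crank '[{"grip":0.002,"x":0.001,"y":0.03,"z":0,"yaw":-0.03},{"grip":0.002,"x":0.002,"y":0.06,"z":0,"yaw":-0.06},{"grip":0.002,"x":0.003,"y":0.09,"z":0,"yaw":-0.09},{"grip":0.002,"x":0.005,"y":0.12,"z":0,"yaw":-0.12},{"grip":0.002,"x":0.0067,"y":0.14,"z":0,"yaw":-0.147}]'|sed -n 2,4p
python3 -m crank '[{"grip":0.002,"x":0,"y":0.015,"z":0,"yaw":0},{"grip":0.002,"x":0,"y":0.025,"z":0,"yaw":0},{"grip":0.002,"x":0,"y":0.025,"z":0,"yaw":0},{"grip":0.002,"x":0,"y":0.025,"z":0,"yaw":0},{"grip":0.002,"x":0,"y":0.025,"z":0,"yaw":0}]'
python3 - <<'E'
from h import *
go([498.8,-322.4,140],1.5)
m=camera_model('wrist');im=grab_frame('wrist');save('w6',im)
print(onplane(m,280,100,55).round())
from slots import slots
t=camera_model('top');print('top');im=grab_frame('top')
h=cv2.cvtColor(im,cv2.COLOR_RGB2HSV);k=cv2.inRange(h,(145,15,130),(179,140,255));n,l,st,c=cv2.connectedComponentsWithStats(k)
print('top',[(c[j].round(2),st[j]) for j in range(1,n) if st[j,4]>300])
E
```

```text
ee_pos: [524.9, -9.2, 199.7]
ee_rot: [-180.0, -0.1, -6.9]
force: [0.4, -0.9, -0.6]
ee_pos: [511.6, -159.0, 199.8]
ee_rot: [-180.0, -0.1, -6.9]
force: [0.1, 0.4, -1.2]
ee_pos: [501.3, -300.0, 199.7]
ee_rot: [179.9, -0.1, 1.5]
force: [0.1, 0.2, -0.1]
time_s: 15.92
ee_pos: [502.3, -321.3, 198.7]
ee_rot: [-180.0, 0.0, 1.5]
force: [-0.0, -0.7, -0.2]
gripper_width: 9.9
gripper_force: 25.0
at [ 502.3 -321.3  198.7] yaw 1.52 shift x -0.0036 y 0.0010 z 0.0587 yaw 0.0003
[ 585. -319.   55.]
top
top [(array([326.86, 219.57]), array([ 304,  197,   48,   46, 1808], dtype=int32)), (array([456.72, 274.03]), array([436, 230,  37,  74, 845], dtype=int32))]
```

View pics/w6.png

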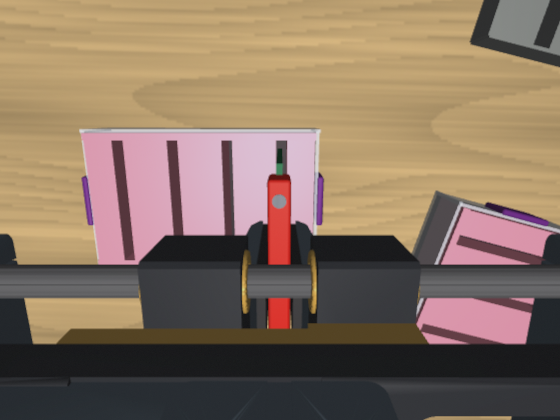

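The card is held over slot 4. The slot's far end is near (281,141) and the red handle's front is at (279,178–200). Checking those against predictions before lowering.

```bash
python3 - <<'E'
from h import *
m=camera_model('wrist')
for u in(118,172,227,281): print(onplane(m,u,141,55).round(1))
# expected far ends (measured earlier)
for p in([548.5,-182.3],[549.8,-228.6],[551,-274.7],[552.2,-320.9]): print(p,proj(m,p+[55]).round(1))
s=state();z=s['ee_pos'][2]+15;x,y=s['ee_pos'][:2];print('handle front exp',proj(m,[x+45,y+1.2,z]).round(1),onplane(m,279.5,177,z).round(1))
im=cv2.cvtColor(cv2.imread('pics/w6.png'),cv2.COLOR_BGR2RGB)
print([(b['c'],b['top'],b['bot']) for b in blobs(im,'red',300)])
E
```

```text
[ 548.1 -183.4   55. ]
[ 549.4 -229.    55. ]
[ 550.7 -275.4   55. ]
[ 551.9 -320.9   55. ]
[548.5, -182.3] [116.6 140.5]
[549.8, -228.6] [171.5 140.5]
[551, -274.7] [226.2 140.6]
[552.2, -320.9] [281.  140.6]
handle front exp [281.  176.6] [ 547.2 -319.5  213.7]
[(array([278.97975709, 204.18117409]), array([278.99997, 176.99998], dtype=float32), array([278.99997, 228.99998], dtype=float32))]
```

The carrier is unmoved and the card is aligned within 1 mm. Lowering.

```bash

python3 -m crank '[{"grip":0.002,"x":-0.0036,"y":0.0014,"z":0,"yaw":0},{"grip":0.002,"x":-0.0036,"y":0.0014,"z":0.012,"yaw":0},{"grip":0.002,"x":-0.0036,"y":0.0014,"z":0.026,"yaw":0},{"grip":0.002,"x":-0.0036,"y":0.0014,"z":0.04,"yaw":0},{"grip":0.002,"x":-0.0036,"y":0.0014,"z":0.05,"yaw":0}]'
python3 -m crank '[{"grip":0.002,"x":0,"y":0,"z":0.01,"yaw":0},{"grip":0.002,"x":0,"y":0,"z":0.02,"yaw":0},{"grip":0.002,"x":0,"y":0,"z":0.03,"yaw":0},{"grip":0.002,"x":0,"y":0,"z":0.04,"yaw":0},{"grip":0.002,"x":0,"y":0,"z":0.046,"yaw":0}]'
python3 -m crank '[{"grip":0.002,"x":0,"y":0,"z":0.001,"yaw":0},{"grip":0.002,"x":0,"y":0,"z":0.003,"yaw":0},{"grip":0.002,"x":0,"y":0,"z":0.005,"yaw":0},{"grip":0.002,"x":0,"y":0,"z":0.006,"yaw":0},{"grip":0.002,"x":0,"y":0,"z":0.006,"yaw":0}]'
```

```text
time_s: 16.43
ee_pos: [498.1, -323.3, 147.6]
ee_rot: [-180.0, 0.1, 1.5]
force: [0.5, 0.1, -1.3]
gripper_width: 9.9
gripper_force: 25.0
time_s: 16.85
ee_pos: [498.3, -323.8, 101.2]
ee_rot: [-180.0, 0.1, 1.5]
force: [-0.6, 0.4, -0.7]
gripper_width: 10.2
gripper_force: 25.0
time_s: 17.27
ee_pos: [498.8, -324.2, 96.7]
ee_rot: [180.0, -0.0, 1.5]
force: [0.5, 0.5, -0.4]
gripper_width: 10.0
gripper_force: 25.0
```

```bash

python3 -m crank '[{"grip":0.002,"x":0,"y":-0.001,"z":0,"yaw":0},{"grip":0.002,"x":0,"y":-0.001,"z":0.001,"yaw":0},{"grip":0.002,"x":0,"y":-0.001,"z":0.002,"yaw":0},{"grip":0.002,"x":0,"y":-0.001,"z":0.002,"yaw":0},{"grip":0.002,"x":0,"y":-0.001,"z":0.002,"yaw":0}]'
python3 -m crank '[{"grip":0.002,"x":0,"y":0,"z":0.0005,"yaw":0},{"grip":0.002,"x":0,"y":0,"z":0.001,"yaw":0},{"grip":0.002,"x":0,"y":0,"z":0.001,"yaw":0},{"grip":0.002,"x":0,"y":0,"z":0.001,"yaw":0},{"grip":0.002,"x":0,"y":0,"z":0.001,"yaw":0}]'
```

```text
time_s: 17.68
ee_pos: [498.9, -323.3, 95.9]
ee_rot: [179.9, -0.1, 1.5]
force: [-3.3, 1.1, 5.2]
gripper_width: 9.6
gripper_force: 25.0
time_s: 18.1
ee_pos: [498.9, -323.5, 95.9]
ee_rot: [179.9, -0.1, 1.5]
force: [-2.6, 0.7, 10.7]
gripper_width: 9.9
gripper_force: 25.0
```

It's on the floor of the slot: force rose to 10 N at TCP z 95.9, where I expected about 95. Release, rise, and go to the second card.

```bash

python3 -m crank '[{"grip":0.002,"x":0,"y":0,"z":-0.0015,"yaw":0},{"grip":0.026,"x":0,"y":0,"z":-0.0015,"yaw":0},{"grip":0.026,"x":0,"y":0,"z":-0.0015,"yaw":0},{"grip":0.026,"x":0,"y":0,"z":-0.0015,"yaw":0},{"grip":0.026,"x":0,"y":0,"z":-0.0015,"yaw":0}]'
python3 -m crank '[{"grip":0.026,"x":0,"y":0,"z":-0.02,"yaw":0},{"grip":0.026,"x":0,"y":0,"z":-0.04,"yaw":0},{"grip":0.026,"x":0,"y":0,"z":-0.06,"yaw":0},{"grip":0.026,"x":0,"y":0,"z":-0.08,"yaw":0},{"grip":0.026,"x":0,"y":0,"z":-0.105,"yaw":0}]'|sed -n 2,6p
python3 -m crank '[{"grip":0.026,"x":0.003,"y":-0.027,"z":0,"yaw":0.03},{"grip":0.026,"x":0.006,"y":-0.054,"z":0,"yaw":0.06},{"grip":0.026,"x":0.009,"y":-0.081,"z":0,"yaw":0.09},{"grip":0.026,"x":0.012,"y":-0.108,"z":0,"yaw":0.12},{"grip":0.026,"x":0.0144,"y":-0.1361,"z":0,"yaw":0.148}]'|sed -n 2,3p
python3 -c "
from h import *
go([531.3,85.8,200],-7)
im=grab_frame('scene');save('s2',im[100:400,40:440])"
```

```text
time_s: 18.52
ee_pos: [498.6, -323.0, 94.7]
ee_rot: [-180.0, 0.0, 1.5]
force: [0.2, 0.4, -0.5]
gripper_width: 25.7
gripper_force: 0.0
ee_pos: [498.1, -322.7, 199.8]
ee_rot: [-179.9, 0.1, 1.5]
force: [-0.3, 0.1, -0.5]
gripper_width: 26.1
gripper_force: 0.0
ee_pos: [509.5, -185.6, 199.8]
ee_rot: [180.0, 0.0, -7.1]
at [ 509.5 -185.6  199.8] yaw -7.12 shift x -0.0120 y -0.2720 z -0.0002 yaw -0.0020
```

View pics/s2.png

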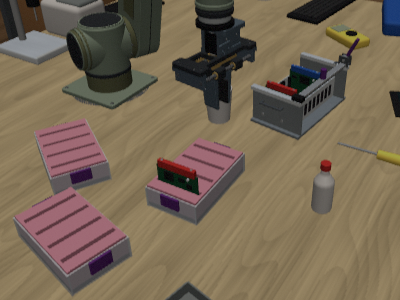

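The first card stands in slot 4 at crop (178,175), and the second red card and the blue one are still in the cage. Going to the second card.

```bash

python3 -m crank '[{"grip":0.026,"x":-0.002,"y":-0.03,"z":0,"yaw":0},{"grip":0.026,"x":-0.004,"y":-0.06,"z":0,"yaw":0},{"grip":0.026,"x":-0.005,"y":-0.09,"z":0,"yaw":0},{"grip":0.026,"x":-0.006,"y":-0.12,"z":0,"yaw":0},{"grip":0.026,"x":-0.007,"y":-0.15,"z":0,"yaw":0}]'|sed -n 2,3p
python3 -m crank '[{"grip":0.026,"x":-0.001,"y":-0.03,"z":0,"yaw":0},{"grip":0.026,"x":-0.002,"y":-0.06,"z":0,"yaw":0},{"grip":0.026,"x":-0.003,"y":-0.09,"z":0,"yaw":0},{"grip":0.026,"x":-0.004,"y":-0.11,"z":0,"yaw":0},{"grip":0.026,"x":-0.005,"y":-0.122,"z":0,"yaw":-0.002}]'|sed -n 2,3p
python3 -m crank '[{"grip":0.026,"x":0,"y":0,"z":0,"yaw":0},{"grip":0.026,"x":0,"y":0,"z":0,"yaw":0},{"grip":0.026,"x":0,"y":0,"z":0,"yaw":0},{"grip":0.026,"x":0,"y":0,"z":0,"yaw":0},{"grip":0.026,"x":0,"y":0,"z":0,"yaw":0}]'
python3 -c "
from h import *
go([531.3,85.8,93],-7)"
```

```text
ee_pos: [520.8, -35.7, 199.9]
ee_rot: [180.0, 0.0, -7.0]
ee_pos: [530.9, 86.9, 199.8]
ee_rot: [-180.0, 0.0, -6.8]
time_s: 20.65
ee_pos: [530.8, 83.6, 200.1]
ee_rot: [180.0, -0.0, -7.0]
force: [-0.6, 0.4, 1.1]
gripper_width: 26.0
gripper_force: 0.0
at [530.8  83.6 200.1] yaw -6.98 shift x 0.0002 y -0.0022 z 0.1071 yaw 0.0004
```

```bash

python3 -m crank '[{"grip":0.026,"x":0,"y":-0.002,"z":0.03,"yaw":0},{"grip":0.026,"x":0,"y":-0.002,"z":0.06,"yaw":0},{"grip":0.026,"x":0,"y":-0.002,"z":0.085,"yaw":0},{"grip":0.026,"x":0,"y":-0.002,"z":0.1,"yaw":0},{"grip":0.026,"x":0,"y":-0.002,"z":0.107,"yaw":0}]'|sed -n 2,4p
python3 -m crank '[{"grip":0.026,"x":0,"y":0,"z":0,"yaw":0},{"grip":0.002,"x":0,"y":0,"z":0,"yaw":0},{"grip":0.002,"x":0,"y":0,"z":0,"yaw":0},{"grip":0.002,"x":0,"y":0,"z":0,"yaw":0},{"grip":0.002,"x":0,"y":0,"z":0,"yaw":0}]' 25
python3 -m crank '[{"grip":0.002,"x":0,"y":0,"z":-0.004,"yaw":0},{"grip":0.002,"x":0,"y":0,"z":-0.012,"yaw":0},{"grip":0.002,"x":0,"y":0,"z":-0.022,"yaw":0},{"grip":0.002,"x":0,"y":0,"z":-0.034,"yaw":0},{"grip":0.002,"x":0,"y":0,"z":-0.046,"yaw":0}]' 25
python3 -m crank '[{"grip":0.002,"x":0,"y":0,"z":-0.012,"yaw":0},{"grip":0.002,"x":0,"y":0,"z":-0.024,"yaw":0},{"grip":0.002,"x":0,"y":0,"z":-0.036,"yaw":0},{"grip":0.002,"x":0,"y":0,"z":-0.048,"yaw":0},{"grip":0.002,"x":0,"y":0,"z":-0.06,"yaw":0}]'
python3 - <<'E'
from h import *
go([496.4,-230,200],1.5)
im=grab_frame('top')
h=cv2.cvtColor(im,cv2.COLOR_RGB2HSV);k=cv2.inRange(h,(145,15,130),(179,140,255));n,l,st,c=cv2.connectedComponentsWithStats(k)
print('top',[(c[j].round(2),st[j]) for j in range(1,n) if st[j,4]>300])
a=cv2.cvtColor(cv2.imread('pics/top2.png'),cv2.COLOR_BGR2HSV);k=cv2.inRange(a,(145,15,130),(179,140,255));n,l,st,c=cv2.connectedComponentsWithStats(k)
print('ref',[(c[j].round(2),st[j]) for j in range(1,n) if st[j,4]>300])
E
```

```text
ee_pos: [529.5, 85.7, 90.7]
ee_rot: [179.9, 0.2, -6.9]
force: [-1.0, -0.1, -0.2]
time_s: 21.48
ee_pos: [532.0, 86.5, 94.4]
ee_rot: [180.0, -0.2, -6.9]
force: [-0.3, -0.4, 2.7]
gripper_width: 10.3
gripper_force: 25.0
time_s: 21.9
ee_pos: [530.9, 86.8, 140.3]
ee_rot: [-180.0, 0.0, -6.9]
force: [-0.1, -0.6, -1.4]
gripper_width: 9.4
gripper_force: 25.0
time_s: 22.32
ee_pos: [530.8, 87.1, 200.7]
ee_rot: [-180.0, -0.0, -6.9]
force: [-0.8, 0.2, -0.7]
gripper_width: 9.8
gripper_force: 25.0
at [530.8  87.1 200.7] yaw -6.89 shift x 0.0038 y 0.3189 z 0.0007 yaw -0.1464
top [(array([339.58, 219.37]), array([ 304,  196,   78,   47, 2765], dtype=int32)), (array([442.52, 261.24]), array([ 413,  219,   60,   85, 3156], dtype=int32)), (array([372.62, 337.71]), array([ 334,  292,   79,   93, 3359], dtype=int32))]
ref [(array([341.59, 219.2 ]), array([ 304,  196,   78,   47, 2948], dtype=int32)), (array([442.52, 261.25]), array([ 413,  219,   60,   85, 3157], dtype=int32)), (array([372.67, 337.69]), array([ 334,  292,   79,   93, 3350], dtype=int32))]
```

The carrier hasn't moved; its bounding box is identical. Carry to slot 2 at (496.4,-230).

```bash

python3 -m crank '[{"grip":0.002,"x":0,"y":0.015,"z":0,"yaw":0},{"grip":0.002,"x":0.001,"y":0.045,"z":0,"yaw":0},{"grip":0.002,"x":0.001,"y":0.075,"z":0,"yaw":0},{"grip":0.002,"x":0.002,"y":0.105,"z":0,"yaw":0},{"grip":0.002,"x":0.002,"y":0.135,"z":0,"yaw":0}]'|sed -n 2,4p
python3 -m crank '[{"grip":0.002,"x":0,"y":0.03,"z":0,"yaw":-0.03},{"grip":0.002,"x":0,"y":0.06,"z":0,"yaw":-0.06},{"grip":0.002,"x":0.001,"y":0.09,"z":0,"yaw":-0.09},{"grip":0.002,"x":0.001,"y":0.12,"z":0,"yaw":-0.12},{"grip":0.002,"x":0.002,"y":0.15,"z":0,"yaw":-0.146}]'|sed -n 2,4p
python3 -m crank '[{"grip":0.002,"x":0,"y":0.018,"z":0,"yaw":0},{"grip":0.002,"x":0,"y":0.034,"z":0,"yaw":0},{"grip":0.002,"x":0,"y":0.034,"z":0,"yaw":0},{"grip":0.002,"x":0,"y":0.034,"z":0,"yaw":0},{"grip":0.002,"x":0,"y":0.034,"z":0,"yaw":0}]'|sed -n 2,6p
python3 - <<'E'
from h import *
go([496.4,-230,110],1.5)
m=camera_model('wrist');im=grab_frame('wrist');save('w7',im)
s=state();x,y,z=s['ee_pos']
for p in([548.5,-182.3],[549.8,-228.6],[551,-274.7],[552.2,-320.9]): print(p,proj(m,p+[55]).round(1))
b=[(b['c'],b['top']) for b in blobs(im,'red',300)];print(b,[onplane(m,*q[1],z+15).round(1) for q in b])
E
```

```text
ee_pos: [516.5, -48.4, 199.5]
ee_rot: [-180.0, -0.0, -6.9]
force: [-0.4, 0.1, -1.1]
ee_pos: [500.3, -197.8, 199.5]
ee_rot: [-180.0, -0.0, 1.6]
force: [0.4, 0.1, -0.9]
ee_pos: [501.5, -229.8, 199.1]
ee_rot: [-180.0, 0.0, 1.5]
force: [-0.7, 0.2, -0.6]
gripper_width: 9.8
gripper_force: 25.0
at [ 501.5 -229.8  199.1] yaw 1.48 shift x -0.0051 y 0.0000 z 0.0891 yaw -0.0004
[548.5, -182.3] [225.3 142.5]
[549.8, -228.6] [280.  142.4]
[551, -274.7] [334.5 142.4]
[552.2, -320.9] [389.2 142.4]
[(array([278.88757396, 203.7357002 ]), array([279., 177.], dtype=float32)), (array([368.35427952, 195.14842904]), array([370.74307, 156.86725], dtype=float32))] [array([ 546.3, -227.9,  214.2]), array([ 555.5, -264.7,  214.2])]
```

View pics/w7.png

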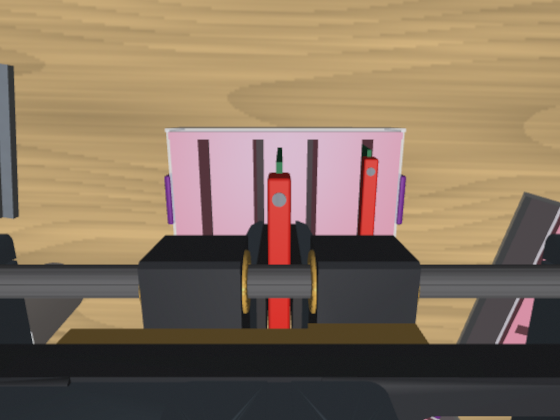

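The carrier was knocked. The slot far ends now sit at columns 204/258/312/367, against 225/280/334/389 expected, so it shifted about 18 mm to the left. The first card still stands at (370,195). Re-measuring the slots in this view.

```bash
cat > rem.py <<'E'
from h import *
import sys
def rem(im,m,rng):
    g=cv2.cvtColor(im,cv2.COLOR_RGB2HSV)[...,2]
    for n,(a,b,r1) in rng.items():
        pts=[]
        col=(g[:,a:b]<125)
        rows=[r for r in range(130,r1) if 4<=col[r].sum()<=16]
        for r in rows: pts.append((a+np.flatnonzero(col[r]).mean(),r))
        pts=np.array(pts);k=np.polyfit(pts[:,1],pts[:,0],1)
        f=rows[0]-.5;p=onplane(m,np.polyval(k,f),f,55);q=onplane(m,np.polyval(k,225),225,55)
        yaw=np.arctan2(*(p-q)[1::-1]);c=p-54*np.array([np.cos(yaw),np.sin(yaw),0])
        print(n,'rows',rows[0],rows[-1],'far',p.round(1),'yaw %.2f'%np.degrees(yaw),'centre',c.round(1))
E
python3 - <<'E'
from rem import *
im=cv2.cvtColor(cv2.imread('pics/w7.png'),cv2.COLOR_BGR2RGB);m=camera_model('wrist')
rem(im,m,{'s1':(190,222,230),'s3':(298,330,230),'s2':(246,267,225)})
im=grab_frame('wrist');save('w8',im);rem(im,m,{'s1':(190,222,230),'s3':(298,330,230)})
E
```

```text
s1 rows 140 229 far [ 550.5 -163.1   55. ] yaw 1.51 centre [ 496.6 -164.5   55. ]
s3 rows 140 223 far [ 553.  -255.8   55. ] yaw 1.14 centre [ 499.  -256.9   55. ]
s2 rows 140 224 far [ 551.8 -209.3   55. ] yaw 1.76 centre [ 497.8 -211.    55. ]
s1 rows 140 229 far [ 550.5 -163.3   55. ] yaw 1.47 centre [ 496.6 -164.7   55. ]
s3 rows 140 223 far [ 553. -256.   55.] yaw 1.02 centre [ 499. -257.   55.]
```

The new slot 2 centre is (497.9,-210.9), yaw 1.5°, confirmed by three slots and two frames. Shifting over and lowering.

```bash

python3 -m crank '[{"grip":0.002,"x":-0.0015,"y":-0.009,"z":0,"yaw":0},{"grip":0.002,"x":-0.0031,"y":-0.0184,"z":0,"yaw":0},{"grip":0.002,"x":-0.0031,"y":-0.0184,"z":0,"yaw":0},{"grip":0.002,"x":-0.0031,"y":-0.0184,"z":0.01,"yaw":0},{"grip":0.002,"x":-0.0031,"y":-0.0184,"z":0.02,"yaw":0}]'
python3 -m crank '[{"grip":0.002,"x":0,"y":0,"z":0,"yaw":0},{"grip":0.002,"x":0,"y":0,"z":0,"yaw":0},{"grip":0.002,"x":0,"y":0,"z":0,"yaw":0},{"grip":0.002,"x":0,"y":0,"z":0,"yaw":0},{"grip":0.002,"x":0,"y":0,"z":0,"yaw":0}]'|sed -n 2p
python3 - <<'E'
from h import *
from rem import rem
m=camera_model('wrist');im=grab_frame('wrist');save('w9',im);go([497.9,-211.4,110],1.5)
z=state()['ee_pos'][2]
q=np.array([[225,143],[280,143],[334,143]])
rem(im,m,{'s1':(int(proj(m,[550.5,-163,55])[0])-18,int(proj(m,[550.5,-163,55])[0])+14,230),'s3':(int(proj(m,[553,-256,55])[0])-14,int(proj(m,[553,-256,55])[0])+18,230)})
b=[b['top'] for b in blobs(im,'red',300)];print([onplane(m,*t,z+15).round(1) for t in b[:1]])
E
```

```text
time_s: 24.13
ee_pos: [498.5, -212.1, 178.9]
ee_rot: [179.9, -0.1, 1.5]
force: [-0.8, -0.3, -0.7]
gripper_width: 10.0
gripper_force: 25.0
ee_pos: [498.4, -212.6, 179.3]
at [ 498.3 -212.6  179.3] yaw 1.47 shift x -0.0004 y -0.0012 z 0.0693 yaw -0.0006
s1 rows 138 229 far [ 550.6 -163.3   55. ] yaw 1.51 centre [ 496.6 -164.7   55. ]
s3 rows 138 229 far [ 553.  -255.9   55. ] yaw 1.43 centre [ 499.  -257.3   55. ]
[array([ 543.2, -210.7,  194.3])]
```

```bash

python3 -m crank '[{"grip":0.002,"x":-0.0004,"y":-0.001,"z":0.01,"yaw":0},{"grip":0.002,"x":-0.0004,"y":-0.001,"z":0.02,"yaw":0},{"grip":0.002,"x":-0.0004,"y":-0.001,"z":0.03,"yaw":0},{"grip":0.002,"x":-0.0004,"y":-0.001,"z":0.038,"yaw":0},{"grip":0.002,"x":-0.0004,"y":-0.001,"z":0.044,"yaw":0}]'
python3 -m crank '[{"grip":0.002,"x":0,"y":0,"z":0.009,"yaw":0},{"grip":0.002,"x":0,"y":0,"z":0.018,"yaw":0},{"grip":0.002,"x":0,"y":0,"z":0.026,"yaw":0},{"grip":0.002,"x":0,"y":0,"z":0.032,"yaw":0},{"grip":0.002,"x":0,"y":0,"z":0.036,"yaw":0}]'
python3 -m crank '[{"grip":0.002,"x":0,"y":0,"z":0.001,"yaw":0},{"grip":0.002,"x":0,"y":0,"z":0.002,"yaw":0},{"grip":0.002,"x":0,"y":0,"z":0.003,"yaw":0},{"grip":0.002,"x":0,"y":0,"z":0.003,"yaw":0},{"grip":0.002,"x":0,"y":0,"z":0.003,"yaw":0}]'
```

```text
time_s: 25.02
ee_pos: [497.0, -211.0, 133.3]
ee_rot: [-179.9, 0.1, 1.5]
force: [0.1, -0.5, -1.4]
gripper_width: 9.7
gripper_force: 25.0
time_s: 25.43
ee_pos: [497.4, -211.2, 98.0]
ee_rot: [-180.0, 0.1, 1.5]
force: [0.0, -0.4, -1.5]
gripper_width: 9.9
gripper_force: 25.0
time_s: 25.85
ee_pos: [498.0, -211.5, 96.5]
ee_rot: [180.0, -0.1, 1.5]
force: [0.3, 0.3, -0.5]
gripper_width: 9.9
gripper_force: 25.0
```

```bash

python3 -m crank '[{"grip":0.002,"x":0,"y":0,"z":0.001,"yaw":0},{"grip":0.002,"x":0,"y":0,"z":0.0015,"yaw":0},{"grip":0.002,"x":0,"y":0,"z":0.002,"yaw":0},{"grip":0.002,"x":0,"y":0,"z":0.002,"yaw":0},{"grip":0.002,"x":0,"y":0,"z":0.002,"yaw":0}]'
```

```text
time_s: 26.27
ee_pos: [498.1, -211.7, 96.4]
ee_rot: [179.9, -0.1, 1.5]
force: [-3.6, 0.4, 12.6]
gripper_width: 9.7
gripper_force: 25.0
```

Down in slot 2, with floor contact at 96.4. Release, rise, and go back to the knob.

```bash

python3 -m crank '[{"grip":0.002,"x":0,"y":0,"z":-0.0015,"yaw":0},{"grip":0.026,"x":0,"y":0,"z":-0.0015,"yaw":0},{"grip":0.026,"x":0,"y":0,"z":-0.0015,"yaw":0},{"grip":0.026,"x":0,"y":0,"z":-0.0015,"yaw":0},{"grip":0.026,"x":0,"y":0,"z":-0.0015,"yaw":0}]'|sed -n 2,6p
python3 -m crank '[{"grip":0.026,"x":0,"y":0,"z":-0.02,"yaw":0},{"grip":0.026,"x":0,"y":0,"z":-0.05,"yaw":0},{"grip":0.026,"x":0,"y":0,"z":-0.08,"yaw":0},{"grip":0.026,"x":0,"y":0,"z":-0.11,"yaw":0},{"grip":0.026,"x":0,"y":0,"z":-0.14,"yaw":0}]'|sed -n 2,6p
python3 -m crank '[{"grip":0.045,"x":-0.02,"y":0,"z":0,"yaw":0},{"grip":0.045,"x":-0.045,"y":0,"z":0,"yaw":0},{"grip":0.045,"x":-0.06,"y":0,"z":0,"yaw":0},{"grip":0.045,"x":-0.06,"y":0,"z":0,"yaw":0},{"grip":0.045,"x":-0.06,"y":0,"z":0,"yaw":0}]'|sed -n 2,3p
python3 - <<'E'
from h import *
go([613.5,155.8,225],-7)
save('w10',grab_frame('wrist'))
E
```

```text
ee_pos: [497.6, -211.3, 95.3]
ee_rot: [-180.0, 0.0, 1.5]
force: [0.1, 0.4, 0.4]
gripper_width: 25.9
gripper_force: 0.0
ee_pos: [497.5, -211.2, 236.7]
ee_rot: [-180.0, 0.0, 1.5]
force: [0.1, -0.0, -0.6]
gripper_width: 26.2
gripper_force: 0.0
ee_pos: [437.6, -213.0, 235.7]
ee_rot: [180.0, -0.0, 1.4]
at [ 437.6 -213.   235.7] yaw 1.43 shift x 0.1851 y -0.3642 z 0.0107 yaw 0.1472
```

View pics/w10.png

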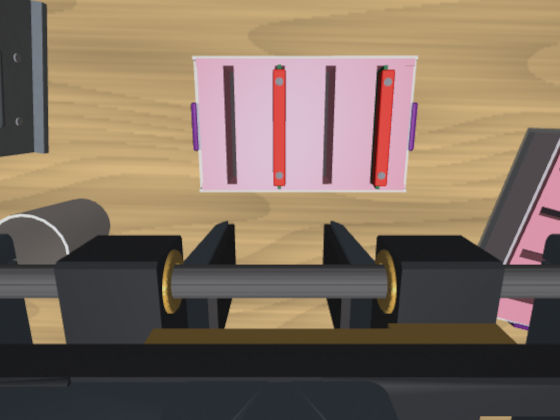

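Both red cards stand upright in slots 2 and 4, at (279,128) and (384,128). On to the knob.

```bash

python3 -m crank '[{"grip":0.045,"x":0.0123,"y":-0.0243,"z":0,"yaw":0},{"grip":0.045,"x":0.0246,"y":-0.0486,"z":0,"yaw":0},{"grip":0.045,"x":0.0369,"y":-0.0729,"z":0,"yaw":0},{"grip":0.045,"x":0.0492,"y":-0.0972,"z":0,"yaw":0},{"grip":0.045,"x":0.0617,"y":-0.1214,"z":0,"yaw":0}]'|sed -n 2p
python3 -m crank '[{"grip":0.045,"x":0.0123,"y":-0.0243,"z":0,"yaw":0},{"grip":0.045,"x":0.0246,"y":-0.0486,"z":0,"yaw":0},{"grip":0.045,"x":0.0369,"y":-0.0729,"z":0,"yaw":0},{"grip":0.045,"x":0.0492,"y":-0.0972,"z":0,"yaw":0},{"grip":0.045,"x":0.0617,"y":-0.1214,"z":0,"yaw":0}]'|sed -n 2p
python3 -m crank '[{"grip":0.045,"x":0.0123,"y":-0.0243,"z":0,"yaw":0.03},{"grip":0.045,"x":0.0246,"y":-0.0486,"z":0,"yaw":0.06},{"grip":0.045,"x":0.0369,"y":-0.0729,"z":0,"yaw":0.09},{"grip":0.045,"x":0.0492,"y":-0.0972,"z":0,"yaw":0.12},{"grip":0.045,"x":0.0617,"y":-0.1214,"z":0,"yaw":0.147}]'|sed -n 2p
python3 -m crank '[{"grip":0.045,"x":0,"y":0,"z":0,"yaw":0},{"grip":0.045,"x":0,"y":0,"z":0,"yaw":0},{"grip":0.045,"x":0,"y":0,"z":0,"yaw":0},{"grip":0.045,"x":0,"y":0,"z":0,"yaw":0},{"grip":0.045,"x":0,"y":0,"z":0,"yaw":0}]'|sed -n 2,3p
python3 - <<'E'
from h import *
go([613.8,155.8,135],-7)
save('top3',grab_frame('top'))
E
```

```text
ee_pos: [497.9, -88.5, 235.2]
ee_pos: [556.3, 35.0, 235.0]
ee_pos: [614.7, 158.2, 234.7]
ee_pos: [613.2, 155.0, 235.6]
ee_rot: [180.0, 0.0, -7.0]
at [613.2 155.  235.6] yaw -7.00 shift x 0.0005 y -0.0008 z 0.1006 yaw -0.0000
```

```bash

python3 -m crank '[{"grip":0.045,"x":0.0005,"y":-0.0008,"z":0.03,"yaw":0},{"grip":0.045,"x":0.0005,"y":-0.0008,"z":0.06,"yaw":0},{"grip":0.045,"x":0.0005,"y":-0.0008,"z":0.085,"yaw":0},{"grip":0.045,"x":0.0005,"y":-0.0008,"z":0.1,"yaw":0},{"grip":0.045,"x":0.0005,"y":-0.0008,"z":0.1,"yaw":0}]'|sed -n 2,4p
python3 -m crank '[{"grip":0.008,"x":0,"y":0,"z":0,"yaw":0},{"grip":0.008,"x":0,"y":0,"z":0,"yaw":0},{"grip":0.008,"x":0,"y":0,"z":0,"yaw":0},{"grip":0.008,"x":0,"y":0,"z":0,"yaw":0},{"grip":0.008,"x":0,"y":0,"z":0,"yaw":0}]' 25
python3 -m crank '[{"grip":0.008,"x":-0.01,"y":0,"z":0,"yaw":0},{"grip":0.008,"x":-0.02,"y":0,"z":0,"yaw":0},{"grip":0.008,"x":-0.03,"y":0,"z":0,"yaw":0},{"grip":0.008,"x":-0.039,"y":0,"z":0,"yaw":0},{"grip":0.008,"x":-0.044,"y":0,"z":0,"yaw":0}]' 25
python3 -m crank '[{"grip":0.008,"x":-0.001,"y":0,"z":0,"yaw":0},{"grip":0.008,"x":-0.002,"y":0,"z":0,"yaw":0},{"grip":0.008,"x":-0.002,"y":0,"z":0,"yaw":0},{"grip":0.008,"x":-0.002,"y":0,"z":0,"yaw":0},{"grip":0.008,"x":-0.002,"y":0,"z":0,"yaw":0}]'
```

```text
ee_pos: [613.0, 155.7, 134.4]
ee_rot: [179.9, 0.1, -7.0]
force: [-0.8, -0.6, 0.1]
time_s: 30.12
ee_pos: [614.0, 155.7, 135.8]
ee_rot: [179.9, -0.0, -6.9]
force: [-0.2, 0.8, 1.3]
gripper_width: 15.6
gripper_force: 25.0
time_s: 30.53
ee_pos: [572.1, 160.7, 135.9]
ee_rot: [179.9, -0.4, -6.9]
force: [7.3, -5.4, -4.0]
gripper_width: 15.0
gripper_force: 25.0
time_s: 30.95
ee_pos: [570.4, 160.9, 135.8]
ee_rot: [179.9, -0.3, -6.9]
force: [4.7, -4.8, -2.3]
gripper_width: 15.6
gripper_force: 25.0
```

```bash

python3 -m crank '[{"grip":0.008,"x":-0.001,"y":0,"z":0,"yaw":0},{"grip":0.008,"x":-0.002,"y":0,"z":0,"yaw":0},{"grip":0.008,"x":-0.002,"y":0,"z":0,"yaw":0},{"grip":0.008,"x":-0.002,"y":0,"z":0,"yaw":0},{"grip":0.008,"x":-0.002,"y":0,"z":0,"yaw":0}]'
python3 - <<'E'
import numpy as np
g=lambda a:np.array([-62*np.cos(a),-62*np.sin(a)])
for j in np.arange(1.84,-.03,-.12):print(round(j,2),((g(.3+j)-g(2.14))).round(1))
print(62*np.cos(2.14),62*np.sin(2.14))
E
```

```text
time_s: 31.37
ee_pos: [569.2, 161.1, 135.9]
ee_rot: [179.9, -0.4, -6.9]
force: [6.9, -5.0, -3.3]
gripper_width: 15.2
gripper_force: 25.0
1.84 [0. 0.]
1.72 [-6.5 -3.6]
1.6 [-13.4  -6.4]
1.48 [-20.5  -8.4]
1.36 [-27.9  -9.5]
1.24 [-35.3  -9.7]
1.12 [-42.7  -9.1]
1.0 [-50.   -7.5]
0.88 [-57.   -5.1]
0.76 [-63.7  -1.9]
0.64 [-70.    2.2]
0.52 [-75.7   6.9]
0.4 [-80.8  12.3]
0.28 [-85.3  18.2]
0.16 [-89.   24.7]
0.04 [-91.9  31.5]
-33.41560986276971 52.22448676147203
```

```bash

python3 -m crank '[{"grip":0.008,"x":-0.001,"y":0,"z":0,"yaw":0},{"grip":0.008,"x":-0.0015,"y":0,"z":0,"yaw":0},{"grip":0.008,"x":-0.0015,"y":0,"z":0,"yaw":0},{"grip":0.008,"x":-0.0015,"y":0,"z":0,"yaw":0},{"grip":0.008,"x":-0.0015,"y":0,"z":0,"yaw":0}]'
python3 -m crank '[{"grip":0.045,"x":0,"y":0,"z":0,"yaw":0},{"grip":0.045,"x":0,"y":0,"z":0,"yaw":0},{"grip":0.045,"x":0,"y":0,"z":0,"yaw":0},{"grip":0.045,"x":0,"y":0,"z":-0.04,"yaw":0},{"grip":0.045,"x":0,"y":0,"z":-0.08,"yaw":0}]' 8
python3 -m crank '[{"grip":0.045,"x":-0.02,"y":0,"z":-0.02,"yaw":0},{"grip":0.045,"x":-0.05,"y":0,"z":-0.02,"yaw":0},{"grip":0.045,"x":-0.08,"y":-0.02,"z":-0.02,"yaw":0},{"grip":0.045,"x":-0.1,"y":-0.04,"z":-0.02,"yaw":0},{"grip":0.045,"x":-0.1,"y":-0.05,"z":-0.02,"yaw":0}]'
python3 carr.py w11; python3 - <<'E'
from h import *
import pickle
m=pickle.load(open('w11.pkl','rb'));im=cv2.cvtColor(cv2.imread('pics/w11.png'),cv2.COLOR_BGR2RGB)
for b in blobs(im,'purple'): print(b['a'],b['c'].round(1),b['bb'],'z138',onplane(m,*b['c'],138).round(1))
for a in(1.6,1.8,1.9,2.0): 
  p=np.array([585.7-62*np.cos(.3+a)*.9925,282.7+62*np.cos(.3+a)*.1219,126+62*np.sin(.3+a)]);print(a,p.round(1),proj(m,p).round(1))
E
```

```text
time_s: 31.78
ee_pos: [569.2, 161.1, 135.9]
ee_rot: [179.9, -0.6, -6.9]
force: [11.0, -6.4, -5.4]
gripper_width: 15.2
gripper_force: 25.0
time_s: 32.2
ee_pos: [562.6, 162.5, 214.0]
ee_rot: [179.9, 0.4, -6.9]
force: [1.7, -0.2, -1.0]
gripper_width: 43.7
gripper_force: 0.0
time_s: 32.62
ee_pos: [467.6, 226.1, 236.2]
ee_rot: [-179.9, 0.1, -6.8]
force: [-0.1, 0.0, 0.3]
gripper_width: 45.2
gripper_force: 0.0
986 [164.   22.8] [143   0  40  49] z138 [605.  287.3 138. ]
601 [356.4  54.7] [342  40  29  30] z138 [570.3 162.  138. ]
1.6 [605.6 280.3 184.7] [149.1  -2.8]
1.8 [616.8 278.9 179.5] [150.7 -22.9]
1.9 [621.9 278.3 176.1] [152.1 -31.3]
2.0 [626.7 277.7 172.2] [153.8 -38.3]
```

View pics/w11.png

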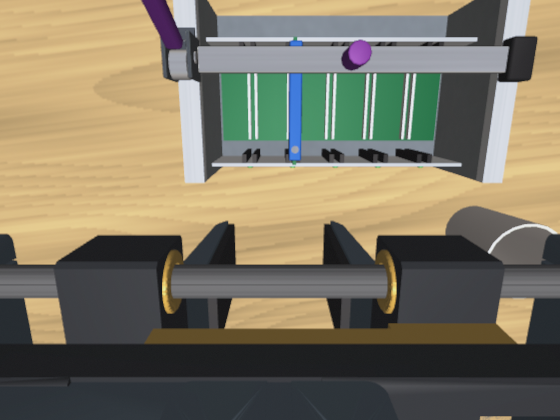

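The bar is home: the knob is back at (570.3,162.0) and pushed against a hard stop. The blue card is seated. The lever leans back at the upper left, (164,23). I'll regrip it at about (616.5,279.2,181).

```bash

python3 -m crank '[{"grip":0.045,"x":0.035,"y":-0.018,"z":0,"yaw":0},{"grip":0.045,"x":0.07,"y":-0.036,"z":0,"yaw":0},{"grip":0.045,"x":0.105,"y":-0.054,"z":0,"yaw":0},{"grip":0.045,"x":0.1415,"y":-0.0703,"z":0,"yaw":0.003},{"grip":0.045,"x":0.1415,"y":-0.0703,"z":0,"yaw":0.003}]' 8
python3 -m crank '[{"grip":0.045,"x":0,"y":0,"z":0,"yaw":0},{"grip":0.045,"x":0,"y":0,"z":0,"yaw":0},{"grip":0.045,"x":0,"y":0,"z":0.02,"yaw":0},{"grip":0.045,"x":0,"y":0,"z":0.04,"yaw":0},{"grip":0.045,"x":0,"y":0,"z":0.06,"yaw":0}]'
python3 -m crank '[{"grip":0.005,"x":0,"y":0,"z":0,"yaw":0},{"grip":0.005,"x":0,"y":0,"z":0,"yaw":0},{"grip":0.005,"x":0,"y":0,"z":0,"yaw":0},{"grip":0.005,"x":0,"y":0,"z":0,"yaw":0},{"grip":0.005,"x":0,"y":0,"z":0,"yaw":0}]'
python3 -m crank '[{"grip":0.005,"x":0,"y":0,"z":0,"yaw":0},{"grip":0.005,"x":0,"y":0,"z":0,"yaw":0},{"grip":0.005,"x":0,"y":0,"z":0,"yaw":0},{"grip":0.005,"x":0,"y":0,"z":0,"yaw":0},{"grip":0.005,"x":0,"y":0,"z":0,"yaw":0}]'
```

```text
time_s: 33.08
ee_pos: [627.2, 278.3, 232.0]
ee_rot: [-180.0, -0.1, -7.2]
force: [-0.2, 0.8, 0.4]
gripper_width: 45.1
gripper_force: 0.0
time_s: 33.5
ee_pos: [619.5, 276.4, 176.3]
ee_rot: [-180.0, -0.1, -7.1]
force: [-0.8, -1.6, 0.4]
gripper_width: 45.3
gripper_force: 0.0
time_s: 33.92
ee_pos: [621.1, 277.3, 177.4]
ee_rot: [-179.9, -0.2, -7.1]
force: [-0.8, 0.6, 0.1]
gripper_width: 14.5
gripper_force: 0.0
time_s: 34.33
ee_pos: [621.3, 277.6, 177.0]
ee_rot: [-179.9, -0.1, -7.1]
force: [0.3, 0.3, 5.3]
gripper_width: 11.4
gripper_force: 8.0
```

```bash

python3 -m crank '[{"grip":0.005,"x":-0.0069,"y":0,"z":-0.0038,"yaw":0},{"grip":0.005,"x":-0.0142,"y":0,"z":-0.0068,"yaw":0},{"grip":0.005,"x":-0.0217,"y":0,"z":-0.0089,"yaw":0},{"grip":0.005,"x":-0.0296,"y":0,"z":-0.0101,"yaw":0},{"grip":0.005,"x":-0.0374,"y":0,"z":-0.0103,"yaw":0}]' 8
python3 -m crank '[{"grip":0.005,"x":-0.0079,"y":0,"z":0.0006,"yaw":0},{"grip":0.005,"x":-0.0156,"y":0,"z":0.0023,"yaw":0},{"grip":0.005,"x":-0.023,"y":0,"z":0.0049,"yaw":0},{"grip":0.005,"x":-0.0301,"y":0,"z":0.0083,"yaw":0},{"grip":0.005,"x":-0.0368,"y":0,"z":0.0126,"yaw":0}]'
python3 -m crank '[{"grip":0.005,"x":-0.006,"y":0,"z":0.005,"yaw":0},{"grip":0.005,"x":-0.0114,"y":0,"z":0.0107,"yaw":0},{"grip":0.005,"x":-0.0162,"y":0,"z":0.017,"yaw":0},{"grip":0.005,"x":-0.0201,"y":0,"z":0.0239,"yaw":0},{"grip":0.005,"x":-0.0232,"y":0,"z":0.0311,"yaw":0}]'
python3 -m crank '[{"grip":0.005,"x":-0.0008,"y":0,"z":0.0025,"yaw":0},{"grip":0.005,"x":-0.001,"y":0,"z":0.004,"yaw":0},{"grip":0.005,"x":-0.001,"y":0,"z":0.004,"yaw":0},{"grip":0.005,"x":-0.001,"y":0,"z":0.004,"yaw":0},{"grip":0.005,"x":-0.001,"y":0,"z":0.004,"yaw":0}]'
```

```text
time_s: 34.75
ee_pos: [582.6, 282.1, 185.3]
ee_rot: [-180.0, 0.0, -7.1]
force: [3.5, 3.2, -5.3]
gripper_width: 11.9
gripper_force: 8.0
time_s: 35.17
ee_pos: [546.9, 286.5, 173.9]
ee_rot: [-180.0, -0.1, -7.1]
force: [3.9, 2.6, -0.6]
gripper_width: 12.0
gripper_force: 8.0
time_s: 35.58
ee_pos: [523.8, 289.3, 142.2]
ee_rot: [-180.0, -0.1, -7.1]
force: [4.3, 1.5, 5.9]
gripper_width: 12.0
gripper_force: 8.0
time_s: 36.0
ee_pos: [522.5, 289.5, 138.4]
ee_rot: [-180.0, 0.0, -7.1]
force: [2.2, 1.8, 8.3]
gripper_width: 11.8
gripper_force: 8.0
```

The lever is at its stop. Release, retreat up and back, and check.

```bash

python3 -m crank '[{"grip":0.04,"x":0,"y":0,"z":0,"yaw":0},{"grip":0.04,"x":0,"y":0,"z":0,"yaw":0},{"grip":0.04,"x":0,"y":0,"z":0,"yaw":0},{"grip":0.04,"x":0,"y":0,"z":-0.02,"yaw":0},{"grip":0.04,"x":0,"y":0,"z":-0.05,"yaw":0}]'|sed -n 5,6p
python3 -m crank '[{"grip":0.04,"x":-0.01,"y":0.01,"z":-0.03,"yaw":0},{"grip":0.04,"x":-0.03,"y":0.02,"z":-0.05,"yaw":0},{"grip":0.04,"x":-0.05,"y":0.04,"z":-0.06,"yaw":0},{"grip":0.04,"x":-0.06,"y":0.05,"z":-0.08,"yaw":0},{"grip":0.04,"x":-0.06,"y":0.06,"z":-0.1,"yaw":0}]'
python3 -m crank '[{"grip":0.04,"x":0,"y":0,"z":0,"yaw":0},{"grip":0.04,"x":0,"y":0,"z":0,"yaw":0},{"grip":0.04,"x":0,"y":0,"z":0,"yaw":0},{"grip":0.04,"x":0,"y":0,"z":0,"yaw":0},{"grip":0.04,"x":0,"y":0,"z":0,"yaw":0}]'|sed -n 2p
python3 - <<'E'
from h import *
m=camera_model('wrist');im=grab_frame('wrist')
for b in blobs(im,'purple'): print(b['a'],b['c'].round(1),'top',b['top'].round(1),'bot',b['bot'].round(1))
for j in(0,.1,.2):
    g=lambda r:[585.7-r*np.cos(.3+j)*.9925,282.7+r*np.cos(.3+j)*.1219,126+r*np.sin(.3+j)]
    print(j,'lever c/end exp',proj(m,g(45)).round(1),proj(m,g(76)).round(1))
print('knob exp',proj(m,[570.6,161.8,137.6]).round(1))
t=grab_frame('top');a=im[:240];b=cv2.resize(t,(560,420))
save('fin',np.vstack([a,b[:350]]))
E
```

```text
gripper_width: 39.5
gripper_force: 0.0
time_s: 36.83
ee_pos: [452.4, 235.8, 287.7]
ee_rot: [179.8, 0.3, -7.1]
force: [0.7, 0.4, 0.8]
gripper_width: 40.1
gripper_force: 0.0
ee_pos: [455.6, 237.3, 286.4]
1018 [205.5 103. ] top [205.5  66. ] bot [205.5 140. ]
426 [354.6  47.4] top [364.  38.] bot [345.  57.]
0 lever c/end exp [206.  102.3] [205.7 139.2]
0.1 lever c/end exp [204.9 100.1] [203.8 136.4]
0.2 lever c/end exp [203.8  97.3] [201.7 132.6]
knob exp [354.9  46.9]
```

View pics/fin.png

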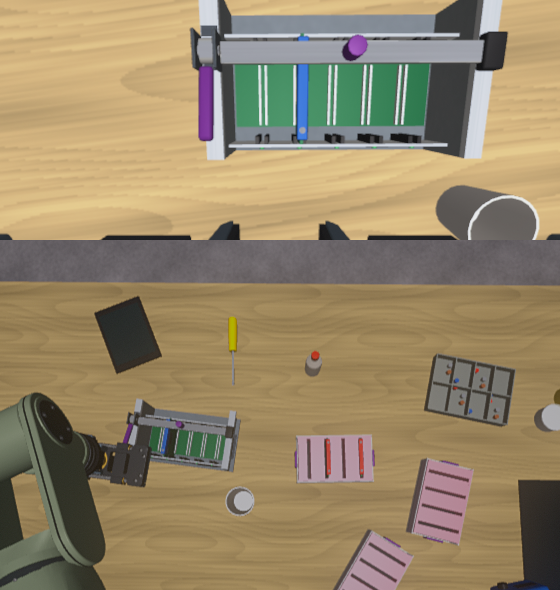

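The lever matches the joint-0 prediction and the knob is at home. Blue is seated, both reds are in the carrier, and the bystanders are unmoved. Handing in.

```bash
python3 -c "
from workcell import *
print(job_done())"
```

```text
the job is handed in; nothing more can be done
None
```

The job is handed in, with no verdict returned: both red cards stand in carrier slots 2 and 4, the blue card is still seated, the bar is home, the lever is down and locked, and the cup, glue bottle and screwdriver are where they were.

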